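# Seat the controller card in the vat's heater control unit

## Task

Put the controller card into the open heater control unit: take it out of the rack by its pull handle, slide it down the unit's two card guides and press it gently until you feel it meet the connector. Then let go and swing both red ejector levers inward, fully closed, so that they draw the card home with its panel flush. Do not force the card home by hand, push the levers no harder than they need, and leave the things lying around alone.

Things in the scene. Friction and masses are not known exactly. Their poses are not given: they have to be found in the camera images.
- control_unit: Heater control unit: open light-grey sheet-metal chassis, 116 (x) x 176 (y) x 116 mm high, fixed. Origin under its centre on the table, z up. The card goes in from above, in the unit's y-z plane at x = 0. Along each end, y = +-71 to +-88 mm, runs a rail (z = 113 to 116 mm) under which the levers' claws catch. Nothing in it stands higher than 116 mm.
- card_home (a point): Fixed to the unit, on its centre line, 24 mm above the table, axes as the unit's. The card's origin is here when the card is fully home, panel flush on the metal guide carriers. The card's edge meets the black connector, which floats and stands higher or lower from unit to unit, when its origin is 2.5 to 7.5 mm above this point: feel for it.
- guide_mouth (a point): Fixed to the unit, midway between the mouths of the two black plastic card guides, 111 mm above the table, axes as the unit's. The guides face each other at y = +-50 mm: slot bottoms 103 mm apart in y (card 100), slot 5 mm wide in x (card 3), straight from 15 mm to 85 mm below this point; above that they flare to a mouth about 14 mm wide in x.
- card: Controller card: upright green board 100 mm wide (y), 3 mm thick (x), 88 mm high, bevelled lower corners, gold-fingered tongue 64 mm wide as its lowest 10 mm, parts on both faces (+-13 mm). Origin: middle of the tongue's lower edge; z up the board. On top an aluminium panel 30 x 114 mm (z 88 to 91). About 0.25 kg. Starts in the rack's middle slot, may lean a few degrees. Not reported while held.
- card_handle (a point): Middle of the bar of the card's black pull handle, where to grip: 116.5 mm above the card's origin. The bar is 12 mm thick (x), 52 mm long (y), 15 mm high (109 to 124 mm above the origin), 18 mm clear above the panel. Forcing the card into the connector by hand takes some 20 N; press it with 6 to 9 N, enough to feel the contacts; over 11 N before the levers are swung is too much.
- card_rack: Black slotted card rack, 84 x 120 x 50 mm, fixed to the table; origin under its centre, z up; the card stands in the middle of its three slots, in the rack's y-z plane, its origin 12 mm above the table.
- lever_left (a joint): Red ejector lever at the card's +y end, pin along x at y = +63, z = 95 mm of the card. 0 = closed, handle leaning 0.3 rad inward; starts 0.86 to 0.95 (0.56 to 0.65 rad outward); stays where put. Handle 54 mm long, 10 wide (x), 8 thick. Push its outer side at the tip in and up round the pin: free, then the claw draws that end of the card down (5 to 12 N), then a hard stop; over 25 N is too much.
- lever_right (a joint): The same, mirrored, at the card's -y end (pin at y = -63 mm): open it leans outward to -y; 0 = closed. With one lever closed and the other open the card stands cocked by up to 3 degrees and the closed one may creep open: swing them in turn, and push the first again at the end.
- lever_left_tip (a point): Top end of the left lever's handle, in its middle, 54 mm from the pin; when closed it is 146.6 mm above the card's origin at y = +47 mm.
- lever_right_tip (a point): Top end of the right lever's handle, in its middle, 54 mm from the pin; when closed it is 146.6 mm above the card's origin at y = -47 mm.
- screwdriver: Bystander: flat screwdriver with orange grip, 190 x 29 x 28 mm, lying on the table; origin under its centre, blade along -x.
- tub_in_work: Bystander: open pink tub of set gel, 96 mm across, 55 mm high, on the table; origin under its centre.
- hex_key: Bystander: black hex key, 33 x 84 x 5 mm, flat on the table; origin under its centre.

How it is judged:
By the outcome, as a careful person would: the job done as asked, in the order asked, and still so for the second after the job is handed in, with the robot touching nothing.
It also fails if it takes over 69 s, if anything falls off the work surface, if the arm or the gripper's body presses on something with over 40 N, if the wrist force passes 120 N, or if a joint passes its speed limit or range.

## Robot

A 6-joint arm with a two-finger parallel gripper is mounted at the origin on a cart in front of the work surface, level with it; the furniture and walls round the work are solid. World frame = base frame: x ahead of the robot, y to its left, z up, the work surface at z = 0. Lengths are in m, angles in rad, forces in N, time in s.
With the tool pointing down it reaches from about 0.325 to 0.875 m from the base axis. Payload 4.4 kg.
Tool frame: the origin (TCP) lies on the centre line of the jaws, within the pads' length; the fingertips stand 8 mm ahead of it and the grasp point (between the pads) lies 11 mm behind it (robot.tips_ahead is the distance from the TCP to the fingertips, in m); z points along the fingers, y is the line along which they close (so a half turn about z gives the same grasp; the last joint's range is limited). The gripper opens to 85 mm and grips with 20 to 120 N. Pads are 22 mm wide; open, the fingers measure 114 mm over their backs; the gripper's body (76 mm by 85 mm) begins 54 mm behind the grasp point. The pads swing forward as they close: fully open they stand 13 mm farther back than shut.
Start: joints at [1.026, 0.207, 1.542, -0, 1.393, -0.15], TCP at [0.221, 0.531, 0.239] pointing down, gripper open.
Joint ranges: [-2.73, 2.73], [-0.86, 2.22], [0.23, 2.46], [-1.11, 4.25], [0.08, 2.63], [-2.82, 2.82]. Speed limits (rad/s): [2.79, 2.79, 3.14, 3.14, 3.14, 3.14].

## Interface

Orientations are given as a 3x3 rotation matrix whose columns are the frame's x, y, z axes.
In Python, from rig import robot, viewer, nets gives the robot as it stands.
- The arm moves only by the tool step_arm, never from a script. Its argument "moves" is a list of rows, each a list of 4 numbers: the shift along the tool's x, y, z in cm, then the turn about the tool's z in degrees. In form: [[dx, dy, dz, turn], ...]. A call has 1 to 8 rows; each row is the pose to reach, as a shift and turn from the pose commanded when the call began, along the tool's axes at that moment; what a row does not reach only later rows make up. A row lasts 1/12 s, in which the tool goes at most 41.7 mm and 7.16 degrees, less where a joint would pass 70% of its speed; a pose out of reach is approached as far as the arm can. A call with a gripper value outside its range is refused whole. "grip" is the closure, from -1 (fully open) to 1 (shut), so that 0 is half open, set as the call begins (left out, the last holds). The fingers move at their own pace and stop on an object; the grip force is fixed at half the most. Time passes only in rows, so rows that repeat a pose let the fingers close. It gives the time, the measured TCP pose, the force, the opening and the grip force at its end, in the units of the state.
- robot.observe(): the state, without advancing time (a new reading comes with each control period).
- viewer.read_camera(name): name is "side" or "top" or "wrist"; returns the picture (384x512x3 uint8, blue, green, red); there is no depth.
- viewer.camera_params(name): a dict with "intrinsics" (3x3 intrinsics, pixels), "dist_coeffs" ([k1, k2, p1, p2, k3] as OpenCV has them; the pictures are not rectified), "world_from_camera" (4x4, takes a point from camera to world coordinates). Camera axes: x right, y down, z forward; pixel columns grow to the right and rows downward; lengths in m; the calibration is good to about 2 mm. A picture is of the moment at which its call begins: read the wrist's pose just before it. camera_params takes no time and is no camera call; for the wrist camera it gives the pose at the moment of the call.
- robot.close_job(): hands the job in; it is judged then, once.
Trained networks look in the newest picture that a camera, given by its name, has taken for a name from the list of things; names that differ only in an ending like _2 or _b are one class to them, and where a whole thing is asked for, a point or a joint stands for the part that bears it (a point fixed in the world has none). Each returns a list of dicts, best first, with "p" (0 to 1); they miss things now and then, are a little off and sometimes report something else, mostly with a low value. They report only what shows in the picture. A call takes as long as a camera call.
- nets.boxes_of(target, camera): "extent" ([left, top, right, bottom] in pixels, round what is visible of it).
- nets.masks_of(target, camera): "region" (384x512 bool, what is visible of it) and "extent" ([left, top, right, bottom] in pixels, round what is visible of it).
The state is a dict: "time": time; "joints": joint angles; "joint_velocities": joint speeds; "effort": joint torques, N m; "tcp_pos": TCP position; "ee_rot": TCP orientation; "ft_force": force on the tool from outside, world axes, zero at the start; "ft_torque": the same for the moment, N m; "finger_gap": opening from 0.0 (shut) to 1.0 (fully open); "finger_force": force on a finger pad.
Only numpy, scipy, OpenCV 4.12 (cv2) and the standard library are available. Lean on these libraries where they do the work, as an engineer would, in place of code of your own. Each camera call takes 0.05 s, during which the arm holds its last target. There are 200 camera calls.

## Working session

There is one attempt and no reset: what is moved stays moved. The work goes in short steps, Python scripts to look and compute and a tool call to move; the robot and the scene stay as the last step left them, time stands still between calls to the robot, and variables do not carry over. Pictures are saved under pics/ and viewed, at most 10 in all, crops included, and the job is handed in when it is done.

Besides the shell and the picture viewer there is one more tool, called after "Call:" as name(argument=value, ...), one argument or row to a line, values as JSON. step_arm: Moves the arm, as the interface text tells. Its arguments: {"type":"object","properties":{"moves":{"type":"array","items":{"type":"array","items":{"type":"number"}}},"grip":{"type":"number"}},"required":["moves"]}

```bash
mkdir -p pics; ls; cat > h.py <<'E'
import numpy as np, cv2
from rig import robot, viewer, nets
def ray(cam,uv,P=None):
    P=P or viewer.camera_params(cam); K=np.array(P["intrinsics"]);d=np.array(P["dist_coeffs"]);T=np.array(P["world_from_camera"])
    n=cv2.undistortPoints(np.array(uv,float).reshape(-1,1,2),K,d).reshape(-1,2)
    D=np.c_[n,np.ones(len(n))]@T[:3,:3].T
    return T[:3,3],D
def onz(cam,uv,z,P=None):
    o,D=ray(cam,uv,P); return o+D*((z-o[2])/D[:,2])[:,None]
def proj(cam,X,P=None):
    P=P or viewer.camera_params(cam); K=np.array(P["intrinsics"]);d=np.array(P["dist_coeffs"]);T=np.linalg.inv(np.array(P["world_from_camera"]))
    return cv2.projectPoints(np.array(X,float).reshape(-1,1,3),cv2.Rodrigues(T[:3,:3])[0],T[:3,3],K,d)[0].reshape(-1,2)
E
python3 - <<'E'
from h import *
np.set_printoptions(precision=4,suppress=True)
s=robot.observe();print(s)
a=viewer.read_camera("side");b=viewer.read_camera("top")
cv2.imwrite("pics/side.png",a);cv2.imwrite("pics/top.png",b)
for c in("side","top"):
    print(c,np.array(viewer.camera_params(c)["world_from_camera"]))
    for t in("control_unit","card","card_rack","card_handle","lever_left","lever_right","screwdriver","tub_in_work","hex_key"):
        print(c,t,[(np.round(r["extent"]),round(r["p"],2)) for r in nets.boxes_of(t,c)[:3]])
E
```

```text
pics
{'time': 0.0, 'joints': array([ 1.0265,  0.2074,  1.5429,  0.    ,  1.3935, -0.1505]), 'joint_velocities': array([-0.0003, -0.0009, -0.0007, -0.0002,  0.0012, -0.0002]), 'effort': array([ -0.0009, -38.3036, -29.1594,  -0.0002,   0.0106,  -0.    ]), 'tcp_pos': array([0.2202, 0.5304, 0.2381]), 'ee_rot': array([[-0.9235,  0.3837, -0.0012],
       [ 0.3837,  0.9234, -0.002 ],
       [ 0.0004, -0.0023, -1.    ]]), 'ft_force': array([ 0.6751, -0.5313,  0.5275]), 'ft_torque': array([-0.0691,  0.0083, -0.0587]), 'finger_force': 0.0, 'finger_gap': 1.0037696057459815}
side [[ 0.8592 -0.3322  0.3891  0.137 ]
 [-0.5115 -0.5727  0.6406 -0.648 ]
 [ 0.01   -0.7495 -0.662   0.7712]
 [ 0.      0.      0.      1.    ]]
side control_unit [(array([194., 143., 246., 209.]), 0.9), (array([246., 230., 302., 274.]), 0.16)]
side card [(array([250., 197., 304., 253.]), 0.63)]
side card_rack [(array([246., 231., 300., 271.]), 0.87)]
side card_handle [(array([250., 196., 304., 250.]), 0.6)]
side lever_left [(array([249., 198., 262., 215.]), 0.51), (array([257., 207., 303., 248.]), 0.25)]
side lever_right [
[... 492 characters left out ...]
_unit [(array([136., 174., 218., 234.]), 0.65), (array([317., 188., 334., 200.]), 0.51), (array([266., 188., 315., 226.]), 0.5)]
top card [(array([260., 188., 332., 212.]), 0.87), (array([138., 176., 215., 234.]), 0.59)]
top card_rack [(array([269., 186., 314., 224.]), 0.64)]
top card_handle [(array([257., 190., 335., 214.]), 0.92)]
top lever_left [(array([257., 207., 276., 213.]), 0.4), (array([139., 175., 214., 234.]), 0.38)]
top lever_right [(array([317., 192., 332., 200.]), 0.64)]
top screwdriver [(array([229., 202., 237., 268.]), 0.77), (array([260., 204., 276., 212.]), 0.31)]
top tub_in_work [(array([348., 209., 381., 241.]), 0.57)]
top hex_key [(array([268., 188., 314., 225.]), 0.56)]
```

```bash
python3 - <<'E'
import cv2,numpy as np
a=cv2.imread("pics/side.png")[120:345,160:360];b=cv2.imread("pics/top.png")[160:285,125:395]
cv2.imwrite("pics/c1.png",cv2.resize(b,None,fx=2.96,fy=2.96,interpolation=cv2.INTER_CUBIC))
cv2.imwrite("pics/c2.png",cv2.resize(a,None,fx=2.65,fy=2.65,interpolation=cv2.INTER_CUBIC))
E
```

```text
(no output)
```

View pics/c1.png

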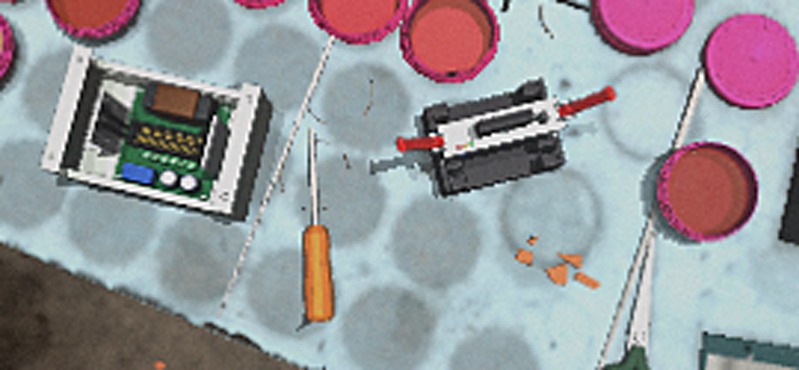

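View pics/c2.png

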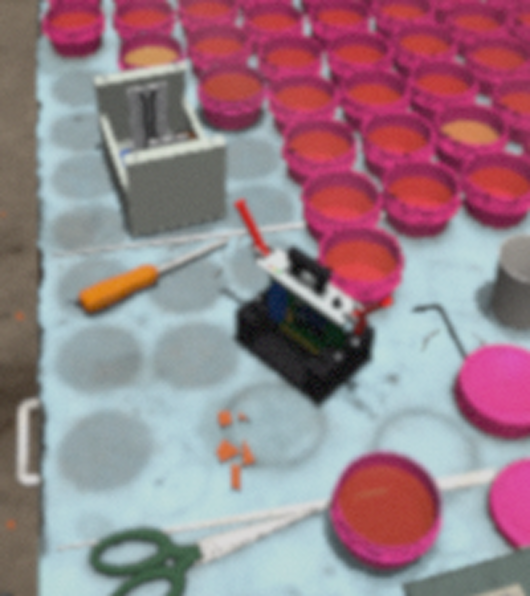

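```bash
python3 - <<'E'
from h import *
np.set_printoptions(precision=4,suppress=True)
f=lambda L:np.array(L)/2.96+[125,160]
print("unit rim",onz("top",f([(78,46),(262,88),(235,218),(42,168)]),.116))
print("panel",onz("top",f([(443,152),(562,120),(443,133),(553,100)]),.103))
print("handle",onz("top",f([(478,130),(540,113)]),.136))
print("levers tips",onz("top",f([(400,144),(612,94)]),.15))
P=viewer.camera_params("wrist");s=robot.observe()
T=np.array(P["world_from_camera"]);R=np.array(s["ee_rot"])
print(P["intrinsics"],R.T@T[:3,:3],R.T@(T[:3,3]-s["tcp_pos"]))
E
```

```text
unit rim [[0.5731 0.2387 0.116 ]
 [0.5366 0.0701 0.116 ]
 [0.4203 0.0904 0.116 ]
 [0.4616 0.2648 0.116 ]]
panel [[ 0.4828 -0.0926  0.103 ]
 [ 0.5132 -0.2001  0.103 ]
 [ 0.5    -0.0925  0.103 ]
 [ 0.5315 -0.1922  0.103 ]]
handle [[ 0.4983 -0.1208  0.136 ]
 [ 0.514  -0.1751  0.136 ]]
levers tips [[ 0.4833 -0.0529  0.15  ]
 [ 0.5291 -0.2357  0.15  ]]
[[273.648    0.     254.4845]
 [  0.     273.648  190.0433]
 [  0.       0.       1.    ]] [[-0.0008 -0.9629 -0.2698]
 [ 1.     -0.0007 -0.0004]
 [ 0.0002 -0.2698  0.9629]] [ 0.069  -0.0009 -0.1339]
```

```bash
cat >> h.py <<'E'
def mv(pos,ang,cmd=None):
    """row from the current tool pose to TCP pos, tool y axis at world angle ang (deg)"""
    s=robot.observe();R=np.array(s["ee_rot"]);p=np.array(s["tcp_pos"])
    d=R.T@(np.array(pos)-p)*100
    a=np.degrees(np.arctan2(R[1,1],R[0,1]))
    t=(a-ang+180)%360-180
    print("row",np.round(d,2),"turn",round(t,2),"j6",s["joints"][5])
E
python3 -c "
from h import *
mv([.498,.166,.26],-12.7)"
```

```text
row [-39.62 -23.06  -2.07] turn 80.14 j6 -0.15048434686393636
```

Call:
step_arm(
  moves=[
    [-39.6, -23.1, -2, 80],
    [-39.6, -23.1, -2, 80],
    [-39.6, -23.1, -2, 80],
    [-39.6, -23.1, -2, 80],
    [-39.6, -23.1, -2, 80],
    [-39.6, -23.1, -2, 80],
    [-39.6, -23.1, -2, 80],
    [-39.6, -23.1, -2, 80],
  ],
)

```text
time: 1.67
tcp_pos: [0.4227, 0.2639, 0.2542]
ee_rot: [[-0.17, 0.985, 0.001], [0.985, 0.17, 0.0], [0.0, 0.001, -1.0]]
ft_force: [1.1, 0.8, -0.1]
finger_gap: 1.002
finger_force: 0.0
```

```bash
python3 -c "
from h import *
mv([.498,.166,.26],-12.7)"
```

```text
row [-10.93   5.75  -0.58] turn 22.5 j6 0.2132497569106795
```

Call:
step_arm(
  moves=[
    [-10.9, 5.7, -0.6, 22.5],
    [-10.9, 5.7, -0.6, 22.5],
    [-10.9, 5.7, -0.6, 22.5],
    [-10.9, 5.7, -0.6, 22.5],
    [-10.9, 5.7, -0.6, 22.5],
  ],
)

```text
time: 2.08
tcp_pos: [0.4983, 0.1666, 0.2599]
ee_rot: [[0.218, 0.976, 0.0], [0.976, -0.218, 0.0], [0.0, 0.0, -1.0]]
ft_force: [0.2, 0.5, -0.3]
finger_gap: 0.999
finger_force: 0.0
```

```bash
cat > look.py <<'E'
import sys,json
from h import *
n=sys.argv[1]
s=robot.observe();P=viewer.camera_params("wrist");im=viewer.read_camera("wrist")
print(s["tcp_pos"],s["ee_rot"])
cv2.imwrite(f"pics/{n}.png",im)
json.dump({k:np.array(v).tolist() for k,v in P.items()},open(f"pics/{n}.json","w"))
for t in sys.argv[2:]:
    print(t,[(np.round(r["extent"]),round(r["p"],2)) for r in nets.boxes_of(t,"wrist")[:3]])
E
python3 look.py u1 control_unit
```

```text
[0.49834656 0.166606   0.25991224] [[ 2.18032449e-01  9.75941514e-01  1.10658620e-04]
 [ 9.75941475e-01 -2.18032472e-01  2.80387797e-04]
 [ 2.97769263e-04  4.68626989e-05 -9.99999955e-01]]
control_unit [(array([194.,  86., 317., 252.]), 0.65)]
```

View pics/u1.png

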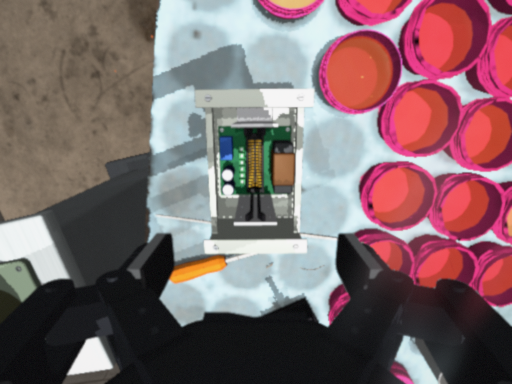

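```bash
cat > unit.py <<'E'
import sys,json
from h import *
from scipy.optimize import minimize
n=sys.argv[1];im=cv2.imread(f"pics/{n}.png");P=json.load(open(f"pics/{n}.json"))
g=cv2.GaussianBlur(im,(3,3),0).astype(float)
S=4
G=cv2.resize(cv2.cvtColor(im,cv2.COLOR_BGR2GRAY),None,fx=S,fy=S,interpolation=cv2.INTER_CUBIC).astype(float)
def rails(q,m=0):
    x,y,a=q;c,s=np.cos(a),np.sin(a);o=[]
    for sg in(1,-1):
        L=[(-.058-m,sg*(.071-m)),(.058+m,sg*(.071-m)),(.058+m,sg*(.088+m)),(-.058-m,sg*(.088+m))]
        o.append(proj("wrist",[(x+c*u-s*v,y+s*u+c*v,.116) for u,v in L],P))
    return o
def mask(q,m):
    M=np.zeros(G.shape,np.uint8)
    for r in rails(q,m): cv2.fillPoly(M,[np.round((r+.5)*S-.5).astype(np.int32)],1)
    return M>0
def cost(v):
    q=[v[0]/1e3,v[1]/1e3,np.radians(v[2])]
    i=mask(q,0);o=mask(q,.004)&~i
    return -(G[i].mean()-G[o].mean())+.3*G[i].std()
b=None
for dx in(-4,0,4):
  for dy in(-4,0,4):
    r=minimize(cost,[498+dx,166+dy,-12.7],method="Nelder-Mead",options=dict(initial_simplex=np.array([498+dx,166+dy,-12.7])+np.array([[0,0,0],[3,0,0],[0,3,0],[0,0,2]])))
    if b is None or r.fun<b.fun:b=r
print(b.x,b.fun)
q=[b.x[0]/1e3,b.x[1]/1e3,np.radians(b.x[2])]
V=cv2.resize(im,None,fx=S,fy=S,interpolation=cv2.INTER_CUBIC)
for r in rails(q): cv2.polylines(V,[np.round((r+.5)*S-.5).astype(np.int32)],True,(0,0,255),1)
x,y,a=q
c=np.cos(a);s=np.sin(a)
for v in(.05,-.05): cv2.circle(V,tuple(int(t) for t in (proj("wrist",[(x-s*v,y+c*v,.111)],P)[0]+.5)*S),4,(255,0,255),-1)
cv2.imwrite(f"pics/{n}o.png",V[75*S:265*S,170*S:340*S][:,:800][::1])
print(V.shape)
E
python3 unit.py u1; python3 -c "
import cv2;a=cv2.imread('pics/u1o.png');cv2.imwrite('pics/u1p.png',cv2.resize(a,None,fx=.78,fy=.78))"
```

```text
[499.94934091 169.91784848 -12.40332352] -52.46904255236622
(1536, 2048, 3)
```

View pics/u1p.png

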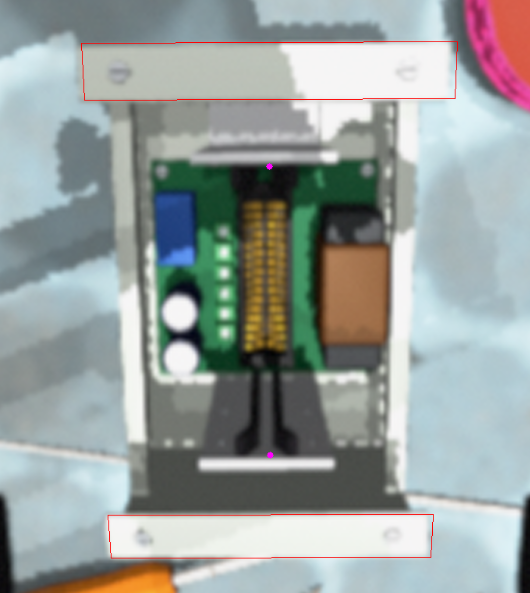

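```bash
python3 -c "
from h import *
mv([.506,-.148,.27],15)"
```

```text
row [-30.75   7.66  -1.06] turn -27.31 j6 0.3766814970305709
```

Call:
step_arm(
  moves=[
    [-30.7, 7.7, -1, -27.3],
    [-30.7, 7.7, -1, -27.3],
    [-30.7, 7.7, -1, -27.3],
    [-30.7, 7.7, -1, -27.3],
    [-30.7, 7.7, -1, -27.3],
    [-30.7, 7.7, -1, -27.3],
    [-30.7, 7.7, -1, -27.3],
    [-30.7, 7.7, -1, -27.3],
  ],
)

```text
time: 2.85
tcp_pos: [0.5064, -0.1448, 0.2699]
ee_rot: [[-0.262, 0.965, 0.0], [0.965, 0.262, 0.0], [0.0, 0.0, -1.0]]
ft_force: [0.4, 0.0, -0.0]
finger_gap: 1.002
finger_force: 0.0
```

Call:
step_arm(
  moves=[
    [0, 0, 0, 0],
    [0, 0, 0, 0],
  ],
)

```text
time: 3.02
tcp_pos: [0.5065, -0.1454, 0.2696]
ee_rot: [[-0.257, 0.966, -0.0], [0.966, 0.257, 0.001], [0.001, 0.0, -1.0]]
ft_force: [1.1, 0.9, -0.0]
finger_gap: 1.0
finger_force: 0.0
```

```bash
python3 look.py k1 card card_handle card_rack lever_left lever_right; python3 -c "
from h import *
mv([.506,-.148,.27],15)"
```

```text
[ 0.50649866 -0.1453774   0.2696067 ] [[-2.57003448e-01  9.66410466e-01 -1.96390891e-04]
 [ 9.66410182e-01  2.57003523e-01  7.40923198e-04]
 [ 7.66509084e-04  6.25659646e-07 -9.99999706e-01]]
card [(array([241.,  76., 268., 273.]), 0.73)]
card_handle [(array([244.,  75., 270., 275.]), 0.76), (array([220., 118., 287., 209.]), 0.36)]
card_rack [(array([224., 118., 288., 209.]), 0.78), (array([248.,  78., 264., 125.]), 0.33), (array([162., 252., 221., 314.]), 0.25)]
lever_left [(array([252.,  75., 265., 126.]), 0.96)]
lever_right [(array([251., 222., 256., 273.]), 0.8), (array([242.,  73., 269., 273.]), 0.62)]
row [-0.44 -0.19 -0.03] turn 0.13 j6 -0.7041727751801521
```

View pics/k1.png

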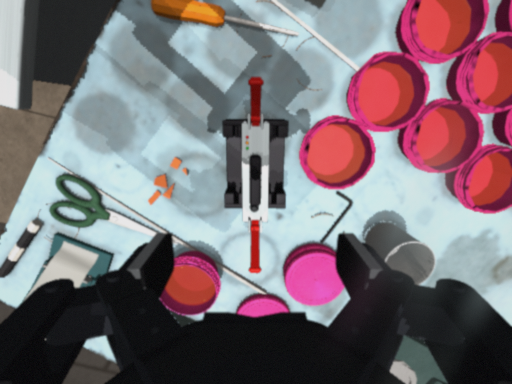

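```bash
cat > card.py <<'E'
import sys,json
from h import *
from scipy.optimize import minimize
n=sys.argv[1];im=cv2.imread(f"pics/{n}.png");P=json.load(open(f"pics/{n}.json"))
S=6
G=cv2.resize(cv2.cvtColor(im,cv2.COLOR_BGR2GRAY),None,fx=S,fy=S,interpolation=cv2.INTER_CUBIC).astype(float)
V=cv2.resize(im,None,fx=S,fy=S,interpolation=cv2.INTER_CUBIC)
def rect(q,hx,hy,z):
    x,y,a=q;c,s=np.cos(a),np.sin(a)
    return proj("wrist",[(x+c*u-s*v,y+s*u+c*v,z) for u,v in((-hx,-hy),(hx,-hy),(hx,hy),(-hx,hy))],P)
px=lambda r:np.round((r+.5)*S-.5).astype(np.int32)
def fill(q,hx,hy,z):
    M=np.zeros(G.shape,np.uint8);cv2.fillPoly(M,[px(rect(q,hx,hy,z))],1);return M>0
def fit(z,hx,hy,sign,x0):
    def cost(v):
        q=[v[0]/1e3,v[1]/1e3,np.radians(v[2])]
        i=fill(q,hx,hy,z);o=fill(q,hx+.003,hy+.003,z)&~i
        return -sign*(G[i].mean()-G[o].mean())
    b=None
    for dx in(-3,0,3):
      for dy in(-3,0,3):
        r=minimize(cost,x0,method="Nelder-Mead",options=dict(initial_simplex=np.array(x0)+[dx,dy,0]+np.array([[0,0,0],[2,0,0],[0,2,0],[0,0,2]])))
        if b is None or r.fun<b.fun:b=r
    print(z,b.x,b.fun);return [b.x[0]/1e3,b.x[1]/1e3,np.radians(b.x[2])]
a=fit(.103,.015,.057,1,[506,-146,15]);h=fit(.136,.006,.026,-1,[506,-146,15])
cv2.polylines(V,[px(rect(a,.015,.057,.103))],True,(0,0,255),1);cv2.polylines(V,[px(rect(h,.006,.026,.136))],True,(255,0,255),1)
cv2.imwrite(f"pics/{n}o.png",cv2.resize(V[130*S:228*S,215*S:295*S],None,fx=1,fy=1))
E
python3 card.py k1
```

```text
0.103 [ 504.93637875 -142.18722957   14.7781584 ] -60.04095063877148
0.136 [ 504.81046778 -142.17835159   14.8464682 ] -136.3096100764078
```

View pics/k1o.png

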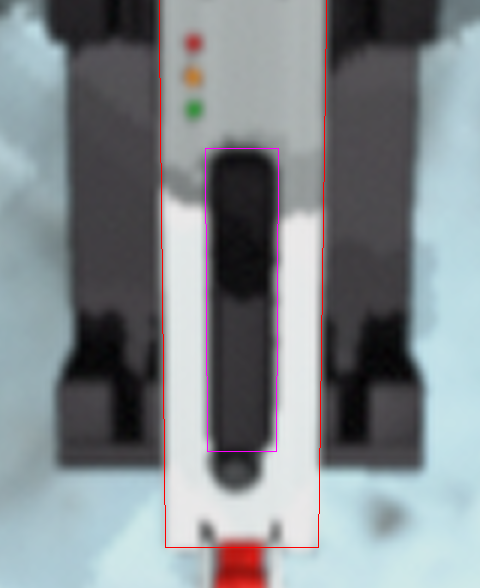

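```bash
python3 -c "
from h import *
mv([.5048,-.1422,.118],14.8)"
```

```text
row [ 0.15 -0.15 15.17] turn 0.33 j6 -0.7041727751801521
```

Call:
step_arm(
  moves=[
    [0.3, -0.1, 4, 0.2],
    [0.3, -0.1, 8, 0.2],
    [0.3, -0.1, 11, 0.2],
    [0.3, -0.1, 13, 0.2],
    [0.3, -0.1, 14.2, 0.2],
    [0.3, -0.1, 14.6, 0.2],
    [0.3, -0.1, 14.6, 0.2],
  ],
  grip=-0.4,
)

```text
time: 3.9
tcp_pos: [0.5048, -0.1419, 0.1233]
ee_rot: [[-0.255, 0.967, -0.001], [0.967, 0.255, 0.001], [0.001, -0.001, -1.0]]
ft_force: [-0.3, 0.0, 0.7]
finger_gap: 0.7
finger_force: 0.0
```

```bash
python3 -c "
from h import *
mv([.5048,-.1422,.118],14.8);s=robot.observe();print(s['ft_force'],s['ft_torque'],s['tcp_pos'])"
```

```text
row [-0.03 -0.    0.53] turn 0.0 j6 -0.6975434687272356
[-0.30412567  0.02166808  0.68742955] [0.02963904 0.00153265 0.03255998] [ 0.50476775 -0.14188236  0.12326996]
```

Call:
step_arm(
  moves=[
    [0, 0, 0.5, 0],
    [0, 0, 0.5, 0],
    [0, 0, 0.5, 0],
  ],
)

```text
time: 4.15
tcp_pos: [0.5059, -0.143, 0.12]
ee_rot: [[-0.255, 0.967, 0.002], [0.967, 0.255, -0.001], [-0.002, 0.002, -1.0]]
ft_force: [0.0, 1.1, -0.4]
finger_gap: 0.698
finger_force: 0.0
```

Call:
step_arm(
  moves=[
    [0, 0, 0, 0],
    [0, 0, 0, 0],
    [0, 0, 0, 0],
    [0, 0, 0, 0],
    [0, 0, 0, 0],
    [0, 0, 0, 0],
    [0, 0, 0, 0],
    [0, 0, 0, 0],
  ],
  grip=1,
)

```text
time: 4.82
tcp_pos: [0.5054, -0.1428, 0.1192]
ee_rot: [[-0.254, 0.967, 0.001], [0.967, 0.254, -0.0], [-0.001, 0.001, -1.0]]
ft_force: [0.4, -0.0, 3.4]
finger_gap: 0.126
finger_force: 59.4
```

Call:
step_arm(
  moves=[
    [0, 0, -0.5, 0],
    [0, 0, -1.5, 0],
    [0, 0, -3.5, 0],
    [0, 0, -6.5, 0],
    [0, 0, -9.5, 0],
    [0, 0, -12.5, 0],
    [0, 0, -14, 0],
    [0, 0, -14, 0],
  ],
)

```text
time: 5.48
tcp_pos: [0.507, -0.1437, 0.2639]
ee_rot: [[-0.255, 0.967, 0.008], [0.967, 0.255, -0.004], [-0.006, 0.006, -1.0]]
ft_force: [0.6, 0.4, -2.2]
finger_gap: 0.127
finger_force: 59.0
```

```bash
python3 -c "
from h import *
mv([.4999,.1699,.262],-12.4);s=robot.observe();print(s['ft_force'],s['ft_torque'],s['tcp_pos'])"
```

```text
row [30.5   7.3   0.05] turn 27.15 j6 -0.6975696403283328
[ 0.59857886  0.3928437  -2.1981761 ] [-0.07217443 -0.05940078 -0.04725342] [ 0.50696115 -0.14366811  0.26385658]
```

Call:
step_arm(
  moves=[
    [2, 0.5, -0.5, 3],
    [5, 1.5, -1, 7],
    [9, 2.5, -1, 12],
    [13, 3.3, -1, 17],
    [17, 4.2, -1, 22],
    [21, 5.1, -1, 26],
    [25, 6, -1, 27.1],
    [28, 6.7, -0.5, 27.1],
  ],
)

```text
time: 6.15
tcp_pos: [0.4969, 0.1481, 0.2627]
ee_rot: [[0.213, 0.977, -0.002], [0.977, -0.213, 0.001], [0.0, -0.002, -1.0]]
ft_force: [1.1, 0.4, -2.0]
finger_gap: 0.125
finger_force: 58.9
```

Call:
step_arm(
  moves=[
    [0, 0, 0, 0],
    [0, 0, 0, 0],
    [0, 0, 0, 0],
  ],
)

```text
time: 6.4
tcp_pos: [0.4974, 0.1448, 0.2621]
ee_rot: [[0.213, 0.977, -0.003], [0.977, -0.213, -0.001], [-0.002, -0.003, -1.0]]
ft_force: [0.0, -0.3, -3.0]
finger_gap: 0.127
finger_force: 58.9
```

```bash
python3 look.py u2 ; python3 -c "
from h import *
mv([.4999,.1699,.262],-12.4);s=robot.observe();print(s['ft_force'],s['ft_torque'],s['tcp_pos'])"
```

```text
[0.49735506 0.14482723 0.26208325] [[ 0.21336804  0.97696627 -0.0033157 ]
 [ 0.97696977 -0.21337343 -0.00136068]
 [-0.00203682 -0.00294902 -0.99999358]]
row [ 2.54 -0.34  0.05] turn 0.0 j6 0.3320440737751933
[-0.31305359 -0.38745508 -2.45062839] [0.00703789 0.00671793 0.01321612] [0.49778258 0.14430857 0.26252329]
```

View pics/u2.png

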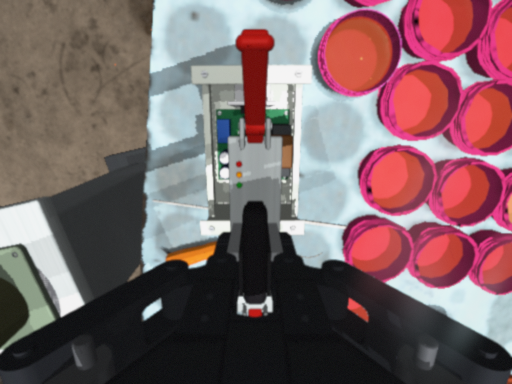

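```bash
python3 - <<'E'
from h import *
import json
P=json.load(open("pics/u2.json"));im=cv2.imread("pics/u2.png")
s=dict(p=np.array([.49735506,.14482723,.26208]),R=np.array([[.21336804,.97696627,-.0033157],[.97696977,-.21337343,-.00136068],[-.00203682,-.00294902,-.99999358]]))
def w(x,y,zc): # card coords -> world, card y=tool x, card x=tool y ; zc above card origin; tcp at .107
    return s["p"]+s["R"]@np.array([y,x,.107-zc])
for dy in(0,):
    r=proj("wrist",[w(-.015,.057,.091),w(.015,.057,.091),w(-.015,.030,.091),w(.015,.030,.091),w(-.015,.040,.091),w(.015,.040,.091)],P);print(np.round(r,1))
g=cv2.cvtColor(im,cv2.COLOR_BGR2GRAY)
for row in(150,160,170,180):print(row,list(g[row,220:292]))
for c in(233,236,273,276):print(c,list(g[125:155,c]))
E
```

```text
[[228.3 133.8]
 [284.  133.7]
 [229.5 182.4]
 [282.7 182.4]
 [229.1 164.9]
 [283.2 164.9]]
150 [np.uint8(53), np.uint8(54), np.uint8(48), np.uint8(36), np.uint8(25), np.uint8(21), np.uint8(20), np.uint8(50), np.uint8(105), np.uint8(149), np.uint8(162), np.uint8(165), np.uint8(166), np.uint8(163), np.uint8(163), np.uint8(163), np.uint8(162), np.uint8(161), np.uint8(160), np.uint8(156), np.uint8(146), np.uint8(148), np.uint8(158), np.uint8(164), np.uint8(167), np.uint8(168), np.uint8(167), np.uint8(166), np.uint8(165), np.uint8(164), np.uint8(163), np.uint8(163), np.uint8(162), np.uint8(164), np.uint8(163), np.uint8(163), np.uint8(163), np.uint8(162), np.uint8(162), np.uint8(163), np.uint8(163), np.uint8(163), np.uint8(163), np.uint8(163), np.uint8(164), np.uint8(164), np.uint8(162), np.uint8(159), np.uint8(157), np.uint8(164), np.uint8(168), np.uint8(170), np.uint8(171), np.uint8(170), np.uint8(168), np.uint8(167), np.uint8(168), np.uint8(171), np.uint8(172), np.uint8(171), np.uint8(165), np.uint8(145), np.uint8(125), np.uint8(125), np.uint8(128), np.uint8(126), np.uint8(125), np.uint
[... 4392 characters left out ...]
), np.uint8(163), np.uint8(172), np.uint8(172), np.uint8(170), np.uint8(170), np.uint8(170), np.uint8(171), np.uint8(170), np.uint8(170), np.uint8(169), np.uint8(172), np.uint8(171), np.uint8(170), np.uint8(170), np.uint8(170), np.uint8(171), np.uint8(170)]
276 [np.uint8(34), np.uint8(43), np.uint8(44), np.uint8(45), np.uint8(45), np.uint8(44), np.uint8(44), np.uint8(45), np.uint8(43), np.uint8(40), np.uint8(56), np.uint8(97), np.uint8(138), np.uint8(159), np.uint8(168), np.uint8(168), np.uint8(167), np.uint8(168), np.uint8(169), np.uint8(170), np.uint8(168), np.uint8(168), np.uint8(168), np.uint8(168), np.uint8(168), np.uint8(168), np.uint8(168), np.uint8(168), np.uint8(169), np.uint8(168)]
```

Call:
step_arm(
  moves=[
    [1.5, -0.2, 0, 0],
    [2.5, -0.2, 0, 0],
    [2.5, -0.2, 0, 0],
    [2.5, -0.2, 0, 0],
  ],
)

```text
time: 6.78
tcp_pos: [0.502, 0.1694, 0.2636]
ee_rot: [[0.214, 0.977, -0.0], [0.977, -0.214, -0.001], [-0.001, -0.0, -1.0]]
ft_force: [-0.4, -0.4, -2.6]
finger_gap: 0.128
finger_force: 58.9
```

```bash
python3 look.py u3; python3 -c "
from h import *
import json
P=json.load(open('pics/u3.json'));
# unit guide centre-line points and rail corners expected, from fit
a=np.radians(-12.4);c,s=np.cos(a),np.sin(a)
f=lambda u,v,z:(.49995+c*u-s*v,.16992+s*u+c*v,z)
print(proj('wrist',[f(-.058,.088,.116),f(.058,.088,.116),f(.058,-.088,.116)],P))
mv([.5008,.1701,.262],-12.4)
im=cv2.imread('pics/u3.png');V=cv2.resize(im[50:270,150:370],None,fx=2.7,fy=2.7,interpolation=cv2.INTER_CUBIC)
for sg in(1,-1):
  r=proj('wrist',[f(-.058,sg*.071,.116),f(.058,sg*.071,.116),f(.058,sg*.088,.116),f(-.058,sg*.088,.116)],P)
  cv2.polylines(V,[np.round((r+.5-[150,50])*2.7-.5).astype(np.int32)],True,(0,0,255),1)
cv2.imwrite('pics/u3o.png',V)
"
```

```text
[0.50202213 0.16936162 0.26359453] [[ 2.14413401e-01  9.76742954e-01 -3.06911961e-04]
 [ 9.76742691e-01 -2.14413573e-01 -7.31915486e-04]
 [-7.80699385e-04 -1.42841526e-04 -9.99999685e-01]]
[[193.78485961  91.94139613]
 [312.57721906  91.87461235]
 [303.98227177 254.17133095]]
row [ 0.06 -0.13  0.16] turn 0.0 j6 0.3785858865827639
```

View pics/u3o.png

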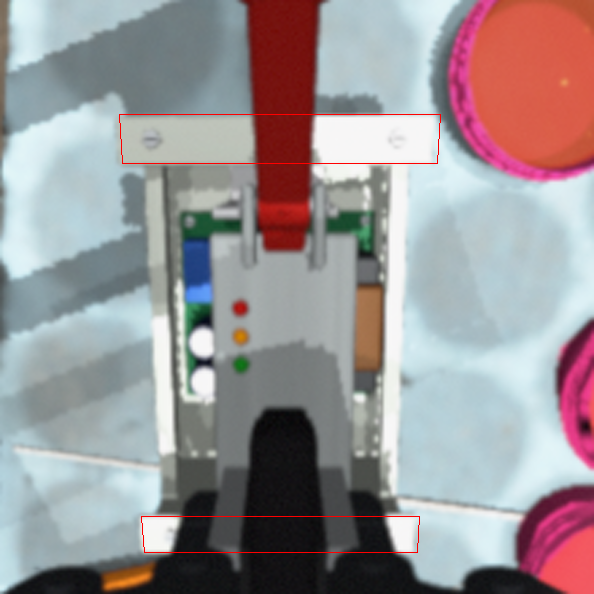

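Call:
step_arm(
  moves=[
    [0.05, -0.1, 1, 0],
    [0.05, -0.1, 2.5, 0],
    [0.05, -0.1, 4, 0],
    [0.05, -0.1, 4.5, 0],
    [0.05, -0.1, 5, 0],
    [0.05, -0.1, 5.5, 0],
    [0.05, -0.1, 5.5, 0],
  ],
)

```text
time: 7.42
tcp_pos: [0.5006, 0.1706, 0.2079]
ee_rot: [[0.214, 0.977, -0.001], [0.977, -0.214, -0.0], [-0.001, -0.001, -1.0]]
ft_force: [-0.1, -0.4, -1.3]
finger_gap: 0.128
finger_force: 58.8
```

```bash
python3 -c "
from h import *
mv([.5000,.1702,.20],-12.4);s=robot.observe();print(s['ft_force'],s['ft_torque'],s['tcp_pos'], s['ee_rot'].T@s['ft_force'],s['ee_rot'].T@s['ft_torque'])"
```

```text
row [-0.05 -0.05  0.79] turn 0.03 j6 0.38063506218009013
[-0.06166515 -0.39506093 -1.34776756] [ 0.03580676 -0.01399924  0.04235881] [0.50058713 0.17056069 0.20792366] [-0.39839168  0.02598868  1.34794724] [-0.00602447  0.03792509 -0.04240005]
```

Call:
step_arm(
  moves=[
    [0, 0, 0.3, 0],
    [0, 0, 0.6, 0],
    [0, 0, 0.9, 0],
    [0, 0, 1.2, 0],
    [0, 0, 1.5, 0],
    [0, 0, 1.5, 0],
  ],
)

```text
time: 7.92
tcp_pos: [0.5003, 0.1708, 0.1929]
ee_rot: [[0.214, 0.977, -0.002], [0.977, -0.214, -0.0], [-0.0, -0.002, -1.0]]
ft_force: [-0.2, 0.2, -2.2]
finger_gap: 0.13
finger_force: 58.8
```

Call:
step_arm(
  moves=[
    [0, 0, 0.4, 0],
    [0, 0, 0.8, 0],
    [0, 0, 1.2, 0],
    [0, 0, 1.6, 0],
    [0, 0, 2.0, 0],
    [0, 0, 2.4, 0],
    [0, 0, 2.4, 0],
  ],
)

```text
time: 8.5
tcp_pos: [0.5004, 0.1706, 0.1684]
ee_rot: [[0.214, 0.977, -0.002], [0.977, -0.214, -0.0], [-0.001, -0.002, -1.0]]
ft_force: [-1.0, -0.3, -3.7]
finger_gap: 0.125
finger_force: 58.8
```

Call:
step_arm(
  moves=[
    [0, 0, 0.4, 0],
    [0, 0, 0.8, 0],
    [0, 0, 1.2, 0],
    [0, 0, 1.6, 0],
    [0, 0, 1.8, 0],
    [0, 0, 1.8, 0],
  ],
)

```text
time: 9.0
tcp_pos: [0.5005, 0.1708, 0.1508]
ee_rot: [[0.214, 0.977, -0.001], [0.977, -0.214, 0.0], [-0.0, -0.001, -1.0]]
ft_force: [-2.2, 0.9, -3.4]
finger_gap: 0.127
finger_force: 58.8
```

Call:
step_arm(
  moves=[
    [0, 0, 0.15, 0],
    [0, 0, 0.3, 0],
    [0, 0, 0.45, 0],
    [0, 0, 0.6, 0],
    [0, 0, 0.6, 0],
    [0, 0, 0.6, 0],
  ],
)

```text
time: 9.5
tcp_pos: [0.5007, 0.1709, 0.1454]
ee_rot: [[0.214, 0.977, -0.001], [0.977, -0.214, 0.0], [0.0, -0.001, -1.0]]
ft_force: [-2.8, 1.0, -3.9]
finger_gap: 0.123
finger_force: 59.0
```

Call:
step_arm(
  moves=[
    [0, -0.04, 0.08, 0],
    [0, -0.04, 0.16, 0],
    [0, -0.04, 0.24, 0],
    [0, -0.04, 0.24, 0],
  ],
)

```text
time: 9.83
tcp_pos: [0.5007, 0.1709, 0.1433]
ee_rot: [[0.214, 0.977, 0.0], [0.977, -0.214, 0.0], [0.0, 0.0, -1.0]]
ft_force: [-2.6, 1.2, -1.0]
finger_gap: 0.13
finger_force: 59.1
```

Call:
step_arm(
  moves=[
    [0, -0.03, 0.06, 0],
    [0, -0.03, 0.06, 0],
    [0, -0.03, 0.06, 0],
  ],
)

```text
time: 10.08
tcp_pos: [0.5005, 0.1709, 0.1428]
ee_rot: [[0.214, 0.977, 0.001], [0.977, -0.214, 0.0], [0.0, 0.001, -1.0]]
ft_force: [-2.8, 0.9, -1.3]
finger_gap: 0.125
finger_force: 59.0
```

Call:
step_arm(
  moves=[
    [0, -0.03, 0.06, 0],
    [0, -0.03, 0.06, 0],
    [0, -0.03, 0.06, 0],
  ],
)

```text
time: 10.33
tcp_pos: [0.5004, 0.171, 0.1422]
ee_rot: [[0.214, 0.977, 0.001], [0.977, -0.214, 0.0], [0.0, 0.001, -1.0]]
ft_force: [-2.0, -0.3, -2.4]
finger_gap: 0.126
finger_force: 59.0
```

Call:
step_arm(
  moves=[
    [0, -0.02, 0.08, 0],
    [0, -0.02, 0.08, 0],
    [0, -0.02, 0.08, 0],
  ],
)

```text
time: 10.58
tcp_pos: [0.5002, 0.171, 0.1413]
ee_rot: [[0.214, 0.977, 0.001], [0.977, -0.214, 0.0], [0.0, 0.001, -1.0]]
ft_force: [-1.2, 0.4, -3.3]
finger_gap: 0.126
finger_force: 58.9
```

Call:
step_arm(
  moves=[
    [0, 0, 0.08, 0],
    [0, 0, 0.08, 0],
    [0, 0, 0.08, 0],
  ],
)

```text
time: 10.83
tcp_pos: [0.5, 0.1709, 0.1405]
ee_rot: [[0.214, 0.977, 0.001], [0.977, -0.214, -0.0], [-0.0, 0.001, -1.0]]
ft_force: [0.6, 0.1, -1.7]
finger_gap: 0.123
finger_force: 58.9
```

Call:
step_arm(
  moves=[
    [0, 0, 0.08, 0],
    [0, 0, 0.08, 0],
    [0, 0, 0.08, 0],
  ],
)

```text
time: 11.08
tcp_pos: [0.4999, 0.171, 0.1397]
ee_rot: [[0.214, 0.977, 0.0], [0.977, -0.214, -0.0], [-0.0, 0.0, -1.0]]
ft_force: [-0.2, 0.1, -2.9]
finger_gap: 0.125
finger_force: 58.9
```

Call:
step_arm(
  moves=[
    [0, 0, 0.07, 0],
    [0, 0, 0.07, 0],
    [0, 0, 0.07, 0],
  ],
)

```text
time: 11.33
tcp_pos: [0.4998, 0.171, 0.139]
ee_rot: [[0.214, 0.977, 0.0], [0.977, -0.214, -0.0], [-0.0, 0.0, -1.0]]
ft_force: [-0.6, -0.4, -2.6]
finger_gap: 0.122
finger_force: 58.9
```

Call:
step_arm(
  moves=[
    [0, 0, 0.07, 0],
    [0, 0, 0.07, 0],
    [0, 0, 0.07, 0],
  ],
)

```text
time: 11.58
tcp_pos: [0.4997, 0.1711, 0.1382]
ee_rot: [[0.214, 0.977, -0.0], [0.977, -0.214, -0.0], [-0.0, -0.0, -1.0]]
ft_force: [-0.5, -0.2, -3.8]
finger_gap: 0.131
finger_force: 58.9
```

Call:
step_arm(
  moves=[
    [0, 0, 0.06, 0],
    [0, 0, 0.06, 0],
    [0, 0, 0.06, 0],
  ],
)

```text
time: 11.83
tcp_pos: [0.4997, 0.1711, 0.1377]
ee_rot: [[0.214, 0.977, -0.0], [0.977, -0.214, 0.0], [0.0, -0.0, -1.0]]
ft_force: [0.7, -0.7, -1.7]
finger_gap: 0.128
finger_force: 59.0
```

Call:
step_arm(
  moves=[
    [0, 0, 0.06, 0],
    [0, 0, 0.06, 0],
    [0, 0, 0.06, 0],
  ],
)

```text
time: 12.08
tcp_pos: [0.4996, 0.1711, 0.1371]
ee_rot: [[0.214, 0.977, -0.0], [0.977, -0.214, 0.0], [-0.0, -0.0, -1.0]]
ft_force: [0.1, 0.4, -1.2]
finger_gap: 0.13
finger_force: 59.0
```

Call:
step_arm(
  moves=[
    [0, 0, 0.05, 0],
    [0, 0, 0.05, 0],
    [0, 0, 0.05, 0],
  ],
)

```text
time: 12.33
tcp_pos: [0.4998, 0.1711, 0.1369]
ee_rot: [[0.214, 0.977, 0.0], [0.977, -0.214, 0.0], [0.0, 0.0, -1.0]]
ft_force: [-1.3, 0.0, 0.1]
finger_gap: 0.125
finger_force: 59.4
```

Call:
step_arm(
  moves=[
    [0, 0, 0.04, 0],
    [0, 0, 0.04, 0],
    [0, 0, 0.04, 0],
  ],
)

```text
time: 12.58
tcp_pos: [0.5001, 0.1711, 0.1368]
ee_rot: [[0.214, 0.977, 0.001], [0.977, -0.214, 0.0], [0.0, 0.001, -1.0]]
ft_force: [-2.8, 0.5, 4.8]
finger_gap: 0.128
finger_force: 59.8
```

Call:
step_arm(
  moves=[
    [0, 0, 0.03, 0],
    [0, 0, 0.03, 0],
    [0, 0, 0.03, 0],
  ],
)

```text
time: 12.83
tcp_pos: [0.5002, 0.1711, 0.1367]
ee_rot: [[0.214, 0.977, 0.001], [0.977, -0.214, 0.0], [0.0, 0.001, -1.0]]
ft_force: [-2.9, 0.5, 5.2]
finger_gap: 0.128
finger_force: 60.1
```

Call:
step_arm(
  moves=[
    [0, 0, 0.007, 0],
    [0, 0, 0.007, 0],
    [0, 0, 0.007, 0],
    [0, 0, 0.007, 0],
  ],
)

```text
time: 13.17
tcp_pos: [0.5003, 0.1712, 0.1367]
ee_rot: [[0.214, 0.977, 0.001], [0.977, -0.214, 0.0], [0.0, 0.001, -1.0]]
ft_force: [-2.9, 0.1, 5.3]
finger_gap: 0.128
finger_force: 60.1
```

Call:
step_arm(
  moves=[
    [0, 0, -0.05, 0],
    [0, 0, -0.05, 0],
    [0, 0, -0.05, 0],
    [0, 0, -0.05, 0],
    [0, 0, -0.05, 0],
  ],
  grip=-0.5,
)

```text
time: 13.58
tcp_pos: [0.4998, 0.171, 0.1361]
ee_rot: [[0.214, 0.977, -0.0], [0.977, -0.214, -0.0], [-0.0, -0.0, -1.0]]
ft_force: [0.5, -0.7, 0.1]
finger_gap: 0.749
finger_force: 0.0
```

Call:
step_arm(
  moves=[
    [0, 0, -1.5, 0],
    [0, 0, -4, 0],
    [0, 0, -8, 0],
    [0, 0, -12, 0],
    [0, 0, -14, 0],
    [0, 0, -14, 0],
    [0, 0, -14, 0],
  ],
)

```text
time: 14.17
tcp_pos: [0.5008, 0.1712, 0.2781]
ee_rot: [[0.214, 0.977, 0.004], [0.977, -0.214, 0.001], [0.001, 0.004, -1.0]]
ft_force: [-0.2, -0.5, -0.0]
finger_gap: 0.751
finger_force: 0.0
```

```bash
python3 look.py u4 lever_left lever_right
```

```text
[0.50080863 0.17121126 0.27811092] [[ 2.14012768e-01  9.76822307e-01  4.08845505e-03]
 [ 9.76829737e-01 -2.14017002e-01  6.22512558e-04]
 [ 1.48308304e-03  3.86049883e-03 -9.99991448e-01]]
lever_left [(array([246.,  83., 260., 129.]), 0.71)]
lever_right [(array([249., 229., 259., 283.]), 0.56)]
```

View pics/u4.png

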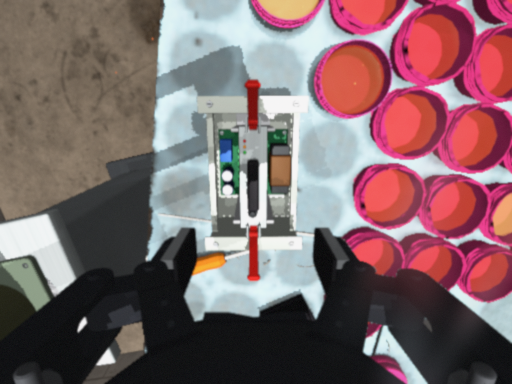

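Call:
step_arm(
  moves=[
    [4, 0, 0, 0],
    [8, 0, 0, 0],
    [11.6, -0.05, 0, 0],
    [11.6, -0.05, 4, 0],
    [11.6, -0.05, 8, 0],
    [11.6, -0.05, 10.5, 0],
    [11.6, -0.05, 11.3, 0],
    [11.6, -0.05, 11.3, 0],
  ],
  grip=1,
)

```text
time: 14.98
tcp_pos: [0.5208, 0.2833, 0.1583]
ee_rot: [[0.214, 0.977, -0.01], [0.977, -0.214, -0.004], [-0.005, -0.009, -1.0]]
ft_force: [0.2, 0.8, -0.3]
finger_gap: 0.002
finger_force: 0.0
```

```bash
cat >> h.py <<'E'
def U():
    s=robot.observe();d=np.array(s["tcp_pos"])-[.5,.1707,0];a=np.radians(-12.38)
    print("unit x,y mm",np.round([1e3*(np.cos(a)*d[0]+np.sin(a)*d[1]),1e3*(-np.sin(a)*d[0]+np.cos(a)*d[1]),1e3*d[2]],1),"F tool",np.round(np.array(s["ee_rot"]).T@s["ft_force"],1),s["finger_gap"],s["time"])
E
python3 -c "
from h import *
U();print(robot.tips_ahead)"
```

```text
unit x,y mm [ -3.8 114.4 158.3] F tool [0.8 0.  0.3] 0.002326183847545576 14.9833
0.008
```

Call:
step_arm(
  moves=[
    [0, 0, 0, 0],
    [0, 0, 0, 0],
    [0, 0, 0, 0],
  ],
)

```text
time: 15.23
tcp_pos: [0.526, 0.285, 0.1661]
ee_rot: [[0.214, 0.977, 0.005], [0.977, -0.214, 0.002], [0.003, 0.004, -1.0]]
ft_force: [0.1, -0.3, -0.4]
finger_gap: -0.0
finger_force: 0.0
```

```bash
python3 -c "
from h import *
U()"
```

```text
unit x,y mm [  0.9 117.2 166.1] F tool [-0.3  0.2  0.4] -0.00048128381606043444 15.2333
```

Call:
step_arm(
  moves=[
    [-0.5, 0, 0, 0],
    [-1, 0, -0.1, 0],
    [-1.4, 0, -0.2, 0],
    [-1.8, 0, -0.3, 0],
    [-2.2, 0, -0.4, 0],
    [-2.2, 0, -0.4, 0],
  ],
)

```text
time: 15.73
tcp_pos: [0.5197, 0.2623, 0.1681]
ee_rot: [[0.215, 0.977, 0.001], [0.977, -0.215, -0.0], [0.0, 0.001, -1.0]]
ft_force: [0.3, 0.4, 1.4]
finger_gap: 0.0
finger_force: 0.5
```

Call:
step_arm(
  moves=[
    [-0.3, 0, -0.1, 0],
    [-0.6, 0, -0.2, 0],
    [-0.9, 0, -0.3, 0],
    [-0.9, 0, -0.3, 0],
  ],
)

```text
time: 16.07
tcp_pos: [0.5173, 0.2535, 0.1703]
ee_rot: [[0.214, 0.977, -0.0], [0.977, -0.214, -0.001], [-0.001, -0.0, -1.0]]
ft_force: [-0.2, -0.1, 0.7]
finger_gap: -0.0
finger_force: 0.4
```

```bash
python3 -c "
from h import *
U()
im=viewer.read_camera('side');cv2.imwrite('pics/s2.png',cv2.resize(im[110:230,160:290],None,fx=4.5,fy=4.5,interpolation=cv2.INTER_CUBIC))"
```

```text
unit x,y mm [ -0.9  84.6 170.3] F tool [-0.1 -0.2 -0.7] -6.360082841911801e-05 16.0667
```

View pics/s2.png

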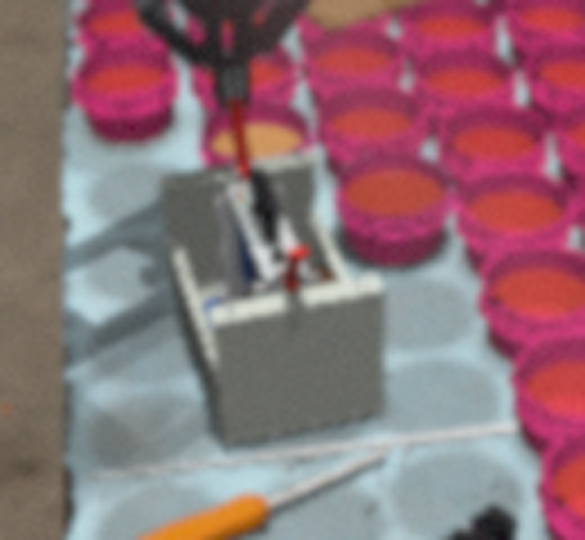

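Call:
step_arm(
  moves=[
    [-0.3, 0.05, -0.1, 0],
    [-0.6, 0.05, -0.2, 0],
    [-0.6, 0.05, -0.2, 0],
  ],
)

```text
time: 16.37
tcp_pos: [0.5162, 0.2487, 0.1716]
ee_rot: [[0.214, 0.977, -0.001], [0.977, -0.214, 0.002], [0.001, -0.001, -1.0]]
ft_force: [1.2, 4.7, -3.6]
finger_gap: -0.002
finger_force: 2.4
```

Call:
step_arm(
  moves=[
    [-0.2, 0, -0.05, 0],
    [-0.4, 0, -0.1, 0],
    [-0.4, 0, -0.1, 0],
  ],
)

```text
time: 16.62
tcp_pos: [0.5155, 0.2462, 0.1722]
ee_rot: [[0.214, 0.977, -0.0], [0.977, -0.214, 0.004], [0.004, -0.001, -1.0]]
ft_force: [2.5, 8.9, -6.2]
finger_gap: -0.003
finger_force: 4.5
```

Call:
step_arm(
  moves=[
    [-0.1, 0, 0.05, 0],
    [-0.2, 0, 0.1, 0],
    [-0.2, 0, 0.1, 0],
  ],
)

```text
time: 16.87
tcp_pos: [0.515, 0.2438, 0.1715]
ee_rot: [[0.214, 0.977, -0.001], [0.977, -0.214, 0.003], [0.002, -0.001, -1.0]]
ft_force: [0.6, 5.3, -4.3]
finger_gap: 0.003
finger_force: 2.8
```

Call:
step_arm(
  moves=[
    [-0.1, 0, 0.03, 0],
    [-0.2, 0, 0.06, 0],
    [-0.3, 0, 0.1, 0],
    [-0.3, 0, 0.1, 0],
  ],
)

```text
time: 17.2
tcp_pos: [0.5145, 0.2402, 0.1706]
ee_rot: [[0.214, 0.977, -0.0], [0.977, -0.214, 0.002], [0.002, -0.001, -1.0]]
ft_force: [2.0, 5.1, -2.9]
finger_gap: 0.003
finger_force: 2.5
```

Call:
step_arm(
  moves=[
    [-0.1, 0, 0.03, 0],
    [-0.2, 0, 0.06, 0],
    [-0.2, 0, 0.06, 0],
  ],
)

```text
time: 17.45
tcp_pos: [0.514, 0.238, 0.1702]
ee_rot: [[0.214, 0.977, -0.001], [0.977, -0.214, 0.001], [0.001, -0.001, -1.0]]
ft_force: [1.2, 5.6, -2.2]
finger_gap: 0.003
finger_force: 2.3
```

```bash
python3 -c "
from h import *
U()"
```

```text
unit x,y mm [ -0.7  68.7 170.2] F tool [ 5.7 -0.   2.2] 0.002734372328561033 17.45
```

Call:
step_arm(
  moves=[
    [-0.1, 0, 0.03, 0],
    [-0.2, 0, 0.05, 0],
    [-0.2, 0, 0.05, 0],
  ],
)

```text
time: 17.7
tcp_pos: [0.5137, 0.2362, 0.1699]
ee_rot: [[0.214, 0.977, -0.0], [0.977, -0.214, 0.002], [0.002, -0.001, -1.0]]
ft_force: [0.8, 5.0, -3.5]
finger_gap: 0.001
finger_force: 2.5
```

Call:
step_arm(
  moves=[
    [-0.1, 0, 0.02, 0],
    [-0.15, 0, 0.04, 0],
    [-0.15, 0, 0.04, 0],
  ],
)

```text
time: 17.95
tcp_pos: [0.5136, 0.2352, 0.1697]
ee_rot: [[0.214, 0.977, 0.0], [0.977, -0.214, 0.003], [0.003, -0.0, -1.0]]
ft_force: [1.8, 7.3, -3.3]
finger_gap: -0.002
finger_force: 3.0
```

Call:
step_arm(
  moves=[
    [-0.1, 0, 0.02, 0],
    [-0.1, 0, 0.02, 0],
    [-0.1, 0, 0.02, 0],
  ],
)

```text
time: 18.2
tcp_pos: [0.5134, 0.2346, 0.1695]
ee_rot: [[0.214, 0.977, 0.0], [0.977, -0.214, 0.003], [0.003, -0.0, -1.0]]
ft_force: [1.5, 7.5, -3.4]
finger_gap: 0.004
finger_force: 3.4
```

Call:
step_arm(
  moves=[
    [-0.08, 0, 0, 0],
    [-0.08, 0, 0, 0],
    [-0.08, 0, 0, 0],
  ],
)

```text
time: 18.45
tcp_pos: [0.5133, 0.2341, 0.1695]
ee_rot: [[0.214, 0.977, 0.001], [0.977, -0.214, 0.004], [0.004, -0.0, -1.0]]
ft_force: [1.6, 8.0, -4.0]
finger_gap: 0.004
finger_force: 3.8
```

Call:
step_arm(
  moves=[
    [-0.1, 0, 0, 0],
    [-0.1, 0, 0, 0],
    [-0.1, 0, 0, 0],
  ],
)

```text
time: 18.7
tcp_pos: [0.5132, 0.2335, 0.1695]
ee_rot: [[0.214, 0.977, 0.001], [0.977, -0.214, 0.005], [0.005, 0.0, -1.0]]
ft_force: [1.9, 9.0, -4.3]
finger_gap: -0.003
finger_force: 4.2
```

Call:
step_arm(
  moves=[
    [-0.1, 0, 0, 0],
    [-0.1, 0, 0, 0],
    [-0.1, 0, 0, 0],
  ],
)

```text
time: 18.95
tcp_pos: [0.513, 0.233, 0.1695]
ee_rot: [[0.214, 0.977, 0.001], [0.977, -0.214, 0.006], [0.006, 0.0, -1.0]]
ft_force: [1.9, 9.8, -4.8]
finger_gap: -0.001
finger_force: 4.7
```

```bash
python3 -c "
from h import *
U()"
```

```text
unit x,y mm [ -0.6  63.6 169.5] F tool [ 9.9 -0.3  4.9] -0.0005877052168791595 18.95
```

Call:
step_arm(
  moves=[
    [-0.1, 0, 0, 0],
    [-0.1, 0, 0, 0],
    [-0.1, 0, 0, 0],
  ],
)

```text
time: 19.2
tcp_pos: [0.5129, 0.2324, 0.1696]
ee_rot: [[0.214, 0.977, 0.002], [0.977, -0.214, 0.006], [0.007, 0.0, -1.0]]
ft_force: [3.3, 12.0, -4.3]
finger_gap: -0.002
finger_force: 5.2
```

Call:
step_arm(
  moves=[
    [-0.1, 0, 0, 0],
    [-0.1, 0, 0, 0],
    [-0.1, 0, 0, 0],
  ],
)

```text
time: 19.45
tcp_pos: [0.5128, 0.2319, 0.1695]
ee_rot: [[0.214, 0.977, 0.002], [0.977, -0.214, 0.007], [0.008, 0.0, -1.0]]
ft_force: [3.6, 13.2, -6.1]
finger_gap: 0.0
finger_force: 5.7
```

Call:
step_arm(
  moves=[
    [0.8, 0, 0, 0],
    [2, 0, 0, 0],
    [2.2, 0, -4, 0],
    [0, 0, -8, 0],
    [-3, 0, -10, 0],
    [-5.8, 0, -11, 0],
    [-5.8, 0, -11, 0],
    [-5.8, 0, -11, 0],
  ],
)

```text
time: 20.12
tcp_pos: [0.5005, 0.1706, 0.281]
ee_rot: [[0.216, 0.976, 0.002], [0.976, -0.216, -0.001], [-0.0, 0.002, -1.0]]
ft_force: [-0.3, -0.5, -0.4]
finger_gap: 0.003
finger_force: 0.0
```

```bash
cat > lev.py <<'E'
import sys
from h import *
s=robot.observe();P=viewer.camera_params("wrist");im=viewer.read_camera("wrist")
cv2.imwrite(f"pics/{sys.argv[1]}.png",im)
import json;json.dump({k:np.array(v).tolist() for k,v in P.items()},open(f"pics/{sys.argv[1]}.json","w"))
U()
hsv=cv2.cvtColor(im,cv2.COLOR_BGR2HSV);m=((hsv[...,0]<8)|(hsv[...,0]>174))&(hsv[...,1]>160)&(hsv[...,2]>60)
m=m.astype(np.uint8);m[:,:225]=0;m[:,285:]=0
a=np.radians(-12.38);c,sn=np.cos(a),np.sin(a)
f=lambda u,v,z:(.5+c*u-sn*v,.1707+sn*u+c*v,z)
n,l,st,ce=cv2.connectedComponentsWithStats(m)
for i in range(1,n):
    if st[i,4]>15:print("red ltwh",st[i],ce[i].round(1))
def tip(sg,j,z0):
    ph=j-.3;o=[]
    for e in(-4,4):
        o.append(f(0,sg*(.063+.054*np.sin(ph)+e/1e3*np.cos(ph)),z0+.095+.054*np.cos(ph)-e/1e3*np.sin(ph)))
    return proj("wrist",o,P)[:,1].round(1)
for sg in(1,-1):
    for j in(0,.05,.1,.2,.3,.6,.9):print("tip rows",sg,j,tip(sg,j,.024),tip(sg,j,.028))
    print("pin row",proj("wrist",[f(0,sg*.063,.119)],P).round(1))
E
python3 lev.py v1
```

```text
unit x,y mm [-2.000e-01  7.000e-01  2.798e+02] F tool [0.2 0.4 0.4] 9.252931990668646e-05 20.1667
red ltwh [245 111  15  30 253] [252.6 126.3]
tip rows 1 0 [141.9 133.4] [142.4 133.7]
tip rows 1 0.05 [139.1 130.3] [139.5 130.6]
tip rows 1 0.1 [136.2 127.2] [136.6 127.4]
tip rows 1 0.2 [130.2 120.8] [130.5 120.9]
tip rows 1 0.3 [123.9 114.3] [124.1 114.3]
tip rows 1 0.6 [104.4  95.2] [104.3  94.9]
tip rows 1 0.9 [86.5 79. ] [86.  78.4]
pin row [[254.3 118.1]]
tip rows -1 0 [231.6 239.8] [233.3 241.7]
tip rows -1 0.05 [234.4 242.6] [236.2 244.4]
tip rows -1 0.1 [237.2 245.2] [239.  247.2]
tip rows -1 0.2 [242.7 250.4] [244.6 252.4]
tip rows -1 0.3 [248.  255.3] [249.9 257.3]
tip rows -1 0.6 [262.  267.4] [264.1 269.6]
tip rows -1 0.9 [271.9 275. ] [274.  277.1]
pin row [[254.7 229.3]]
```

Call:
step_arm(
  moves=[
    [-4, 0, 0, 0],
    [-8, 0, 0, 0],
    [-11.7, 0, 0, 0],
    [-11.7, 0, 3, 0],
    [-11.7, 0, 7, 0],
    [-11.7, 0, 10, 0],
    [-11.7, 0, 11.3, 0],
    [-11.7, 0, 11.3, 0],
  ],
)

```text
time: 20.83
tcp_pos: [0.4705, 0.0583, 0.1609]
ee_rot: [[0.213, 0.977, -0.013], [0.977, -0.213, 0.001], [-0.002, -0.012, -1.0]]
ft_force: [-0.5, 0.2, -0.6]
finger_gap: 0.004
finger_force: 0.0
```

Call:
step_arm(
  moves=[
    [0, 0, 0, 0],
    [0, 0, 0, 0],
    [0, 0, 0, 0],
  ],
)

```text
time: 21.08
tcp_pos: [0.4764, 0.0578, 0.1682]
ee_rot: [[0.213, 0.977, 0.003], [0.977, -0.213, -0.0], [0.0, 0.003, -1.0]]
ft_force: [-0.2, -0.4, 0.7]
finger_gap: 0.0
finger_force: 0.0
```

```bash
python3 -c "
from h import *
U()"
```

```text
unit x,y mm [   1.1 -115.4  168.2] F tool [-0.5 -0.1 -0.7] 0.0004028507445361224 21.0833
```

Call:
step_arm(
  moves=[
    [0.5, 0, 0.2, 0],
    [1, 0, 0.1, 0],
    [1.4, 0, 0, 0],
    [1.8, 0, -0.1, 0],
    [2.2, 0, -0.2, 0],
    [2.5, 0, -0.2, 0],
    [2.5, 0, -0.2, 0],
  ],
)

```text
time: 21.67
tcp_pos: [0.4805, 0.0826, 0.1688]
ee_rot: [[0.213, 0.977, 0.001], [0.977, -0.213, 0.001], [0.001, 0.0, -1.0]]
ft_force: [-0.7, 0.2, 0.1]
finger_gap: 0.002
finger_force: 0.0
```

Call:
step_arm(
  moves=[
    [0.3, -0.05, -0.1, 0],
    [0.6, -0.05, -0.1, 0],
    [0.8, -0.05, -0.2, 0],
    [0.8, -0.05, -0.2, 0],
  ],
)

```text
time: 22.0
tcp_pos: [0.4813, 0.0903, 0.1705]
ee_rot: [[0.214, 0.977, -0.0], [0.977, -0.214, 0.0], [0.0, -0.0, -1.0]]
ft_force: [0.0, -1.3, -0.7]
finger_gap: -0.001
finger_force: 0.1
```

```bash
python3 -c "
from h import *
U()"
```

```text
unit x,y mm [ -1.  -82.6 170.5] F tool [-1.2  0.3  0.7] -0.0012731561292608836 22.0
```

Call:
step_arm(
  moves=[
    [0.2, 0.05, -0.1, 0],
    [0.4, 0.05, -0.15, 0],
    [0.4, 0.05, -0.15, 0],
  ],
)

```text
time: 22.25
tcp_pos: [0.4828, 0.0939, 0.1721]
ee_rot: [[0.214, 0.977, -0.0], [0.977, -0.214, 0.0], [0.0, -0.0, -1.0]]
ft_force: [-0.6, -0.1, 0.5]
finger_gap: 0.004
finger_force: 0.3
```

Call:
step_arm(
  moves=[
    [0.2, 0, 0, 0],
    [0.4, 0, 0, 0],
    [0.4, 0, 0, 0],
  ],
)

```text
time: 22.5
tcp_pos: [0.4838, 0.0976, 0.1723]
ee_rot: [[0.214, 0.977, 0.0], [0.977, -0.214, -0.0], [-0.0, 0.0, -1.0]]
ft_force: [-0.4, -1.3, -0.7]
finger_gap: 0.002
finger_force: 0.7
```

Call:
step_arm(
  moves=[
    [0.15, 0, 0.03, 0],
    [0.3, 0, 0.05, 0],
    [0.3, 0, 0.05, 0],
  ],
)

```text
time: 22.75
tcp_pos: [0.4845, 0.1004, 0.1719]
ee_rot: [[0.214, 0.977, 0.0], [0.977, -0.214, -0.0], [-0.0, 0.0, -1.0]]
ft_force: [-1.0, -2.2, 2.1]
finger_gap: 0.001
finger_force: 1.3
```

Call:
step_arm(
  moves=[
    [0.1, 0, 0.03, 0],
    [0.2, 0, 0.05, 0],
    [0.2, 0, 0.05, 0],
  ],
)

```text
time: 23.0
tcp_pos: [0.485, 0.1023, 0.1713]
ee_rot: [[0.214, 0.977, 0.001], [0.977, -0.214, -0.0], [-0.0, 0.001, -1.0]]
ft_force: [-0.3, -4.0, 1.3]
finger_gap: -0.001
finger_force: 1.7
```

```bash
python3 -c "
from h import *
U()"
```

```text
unit x,y mm [ -0.  -70.  171.3] F tool [-4.   0.6 -1.3] -0.0014192272016590693 23.0
```

Call:
step_arm(
  moves=[
    [0.1, 0, 0.03, 0],
    [0.2, 0, 0.05, 0],
    [0.2, 0, 0.05, 0],
  ],
)

```text
time: 23.25
tcp_pos: [0.4853, 0.1043, 0.1705]
ee_rot: [[0.214, 0.977, 0.0], [0.977, -0.214, -0.0], [-0.0, 0.0, -1.0]]
ft_force: [-0.4, -3.6, 0.8]
finger_gap: -0.003
finger_force: 1.8
```

Call:
step_arm(
  moves=[
    [0.1, 0, 0.03, 0],
    [0.2, 0, 0.05, 0],
    [0.2, 0, 0.05, 0],
  ],
)

```text
time: 23.5
tcp_pos: [0.4855, 0.1062, 0.1697]
ee_rot: [[0.214, 0.977, -0.0], [0.977, -0.214, -0.0], [-0.0, -0.0, -1.0]]
ft_force: [-0.2, -3.5, 0.9]
finger_gap: 0.003
finger_force: 1.9
```

Call:
step_arm(
  moves=[
    [0.1, 0, 0.03, 0],
    [0.15, 0, 0.04, 0],
    [0.15, 0, 0.04, 0],
  ],
)

```text
time: 23.75
tcp_pos: [0.4857, 0.1074, 0.1693]
ee_rot: [[0.214, 0.977, -0.001], [0.977, -0.214, -0.001], [-0.001, -0.001, -1.0]]
ft_force: [0.2, -4.8, -0.7]
finger_gap: -0.002
finger_force: 2.3
```

Call:
step_arm(
  moves=[
    [0.1, 0, 0, 0],
    [0.1, 0, 0, 0],
    [0.1, 0, 0, 0],
  ],
)

```text
time: 24.0
tcp_pos: [0.4854, 0.1083, 0.1689]
ee_rot: [[0.214, 0.977, -0.002], [0.977, -0.214, -0.001], [-0.001, -0.002, -1.0]]
ft_force: [-0.1, -4.9, -1.0]
finger_gap: 0.003
finger_force: 2.3
```

Call:
step_arm(
  moves=[
    [0.1, 0, 0, 0],
    [0.1, 0, 0, 0],
    [0.1, 0, 0, 0],
  ],
)

```text
time: 24.25
tcp_pos: [0.4855, 0.1085, 0.1688]
ee_rot: [[0.214, 0.977, -0.002], [0.977, -0.214, -0.003], [-0.003, -0.002, -1.0]]
ft_force: [-0.1, -8.0, -1.2]
finger_gap: -0.002
finger_force: 3.4
```

Call:
step_arm(
  moves=[
    [0.1, 0, 0, 0],
    [0.1, 0, 0, 0],
    [0.1, 0, 0, 0],
  ],
)

```text
time: 24.5
tcp_pos: [0.4856, 0.1087, 0.1688]
ee_rot: [[0.214, 0.977, -0.003], [0.977, -0.214, -0.004], [-0.005, -0.002, -1.0]]
ft_force: [-0.3, -10.3, -1.4]
finger_gap: 0.0
finger_force: 4.5
```

Call:
step_arm(
  moves=[
    [0.1, 0, 0, 0],
    [0.1, 0, 0, 0],
    [0.1, 0, 0, 0],
  ],
)

```text
time: 24.75
tcp_pos: [0.4856, 0.1089, 0.1687]
ee_rot: [[0.214, 0.977, -0.003], [0.977, -0.214, -0.006], [-0.007, -0.002, -1.0]]
ft_force: [-0.9, -12.3, -0.2]
finger_gap: -0.0
finger_force: 5.7
```

Call:
step_arm(
  moves=[
    [-0.8, 0, 0, 0],
    [-2, 0, 0, 0],
    [-2.2, 0, -4, 0],
    [0, 0, -8, 0],
    [3, 0, -10, 0],
    [6, 0, -11, 0],
    [8, 0, -11, 0],
    [9.5, 0, -11, 0],
  ],
)

```text
time: 25.42
tcp_pos: [0.5078, 0.207, 0.2816]
ee_rot: [[0.212, 0.977, 0.003], [0.977, -0.212, 0.004], [0.004, 0.002, -1.0]]
ft_force: [-0.0, -0.0, 0.6]
finger_gap: -0.0
finger_force: 0.0
```

Call:
step_arm(
  moves=[
    [4, 0, 0, 0],
    [7, 0, 0, 0],
    [8.2, 0, 0, 0],
    [8.2, 0, 0, 0],
    [8.2, 0, 0, 0],
  ],
)

```text
time: 25.83
tcp_pos: [0.5242, 0.2846, 0.2793]
ee_rot: [[0.213, 0.977, -0.001], [0.977, -0.213, -0.0], [-0.001, -0.001, -1.0]]
ft_force: [0.6, 0.2, 0.7]
finger_gap: -0.003
finger_force: 0.0
```

```bash
python3 lev.py v2
```

```text
unit x,y mm [ -0.5 115.7 279.4] F tool [-0.1 -0.  -0.2] -0.0036663899626388705 25.8833
red ltwh [225   0  13   7  31] [229.6   3. ]
red ltwh [251 217   8   8  54] [254.4 220.4]
red ltwh [252 310   6   6  36] [254.5 312.5]
tip rows 1 0 [259.8 254.1] [261.9 256.2]
tip rows 1 0.05 [258. 252.] [260.1 254. ]
tip rows 1 0.1 [256.1 249.7] [258.1 251.7]
tip rows 1 0.2 [251.9 244.9] [253.9 246.8]
tip rows 1 0.3 [247.2 239.7] [249.2 241.6]
tip rows 1 0.6 [231.4 223. ] [233.2 224.7]
tip rows 1 0.9 [214.4 206.4] [215.9 207.8]
pin row [[256.  222.1]]
tip rows -1 0 [329.9 337.2] [332.7 340.1]
tip rows -1 0.05 [332.4 339.5] [335.3 342.4]
tip rows -1 0.1 [334.9 341.7] [337.7 344.6]
tip rows -1 0.2 [339.6 345.9] [342.5 348.9]
tip rows -1 0.3 [344.  349.6] [346.9 352.6]
tip rows -1 0.6 [354.4 357.9] [357.4 360.9]
tip rows -1 0.9 [360.2 361.2] [363.2 364.2]
pin row [[255.8 312.9]]
```

Call:
step_arm(
  moves=[
    [-2.5, 0, 3, 0],
    [-2.5, 0, 7, 0],
    [-2.5, 0, 10, 0],
    [-2.5, 0, 10.9, 0],
    [-2.5, 0, 10.9, 0],
    [-2.5, 0, 10.9, 0],
  ],
)

```text
time: 26.38
tcp_pos: [0.5199, 0.2595, 0.1717]
ee_rot: [[0.215, 0.977, 0.001], [0.977, -0.215, 0.0], [0.0, 0.001, -1.0]]
ft_force: [0.3, 0.0, 0.8]
finger_gap: 0.006
finger_force: 0.0
```

Call:
step_arm(
  moves=[
    [-0.4, 0, 0, 0],
    [-0.8, 0, 0, 0],
    [-1.2, 0, 0, 0],
    [-1.6, 0, 0, 0],
    [-1.6, 0, 0, 0],
  ],
)

```text
time: 26.8
tcp_pos: [0.5162, 0.2439, 0.1717]
ee_rot: [[0.215, 0.977, 0.001], [0.977, -0.215, 0.0], [0.0, 0.001, -1.0]]
ft_force: [-0.1, -0.5, 0.0]
finger_gap: -0.001
finger_force: 0.0
```

```bash
python3 -c "
from h import *
U()"
```

```text
unit x,y mm [1.000e-01 7.490e+01 1.717e+02] F tool [-0.5  0.1 -0. ] -0.0010220256518974839 26.8
```

Call:
step_arm(
  moves=[
    [-0.3, 0, 0.05, 0],
    [-0.6, 0, 0.1, 0],
    [-0.8, 0, 0.2, 0],
    [-0.8, 0, 0.2, 0],
  ],
)

```text
time: 27.13
tcp_pos: [0.5138, 0.2362, 0.1683]
ee_rot: [[0.214, 0.977, -0.001], [0.977, -0.214, -0.0], [-0.001, -0.001, -1.0]]
ft_force: [0.4, -0.6, -0.5]
finger_gap: 0.002
finger_force: 0.0
```

Call:
step_arm(
  moves=[
    [-0.1, 0, 0, 0],
    [-0.2, 0, 0, 0],
    [-0.2, 0, 0, 0],
  ],
)

```text
time: 27.38
tcp_pos: [0.5137, 0.2346, 0.1687]
ee_rot: [[0.214, 0.977, -0.0], [0.977, -0.214, -0.0], [-0.0, -0.0, -1.0]]
ft_force: [-0.6, 0.5, -0.7]
finger_gap: -0.001
finger_force: 0.0
```

Call:
step_arm(
  moves=[
    [-0.1, 0, 0, 0],
    [-0.1, 0, 0, 0],
    [-0.1, 0, 0, 0],
  ],
)

```text
time: 27.63
tcp_pos: [0.5135, 0.2338, 0.1688]
ee_rot: [[0.214, 0.977, 0.0], [0.977, -0.214, 0.0], [0.0, 0.0, -1.0]]
ft_force: [-0.0, -0.4, -0.8]
finger_gap: 0.001
finger_force: 0.0
```

Call:
step_arm(
  moves=[
    [-0.15, 0, 0, 0],
    [-0.15, 0, 0, 0],
    [-0.15, 0, 0, 0],
  ],
)

```text
time: 27.88
tcp_pos: [0.5132, 0.2323, 0.1688]
ee_rot: [[0.214, 0.977, 0.0], [0.977, -0.214, 0.0], [0.0, 0.0, -1.0]]
ft_force: [0.0, -0.5, -0.5]
finger_gap: 0.002
finger_force: 0.0
```

Call:
step_arm(
  moves=[
    [-0.15, 0, 0, 0],
    [-0.15, 0, 0, 0],
    [-0.15, 0, 0, 0],
  ],
)

```text
time: 28.13
tcp_pos: [0.5129, 0.231, 0.1688]
ee_rot: [[0.214, 0.977, 0.0], [0.977, -0.214, 0.001], [0.001, 0.0, -1.0]]
ft_force: [-0.3, 0.8, -1.1]
finger_gap: -0.002
finger_force: 0.6
```

Call:
step_arm(
  moves=[
    [-0.1, 0, 0, 0],
    [-0.1, 0, 0, 0],
    [-0.1, 0, 0, 0],
  ],
)

```text
time: 28.38
tcp_pos: [0.5128, 0.2305, 0.1688]
ee_rot: [[0.214, 0.977, 0.001], [0.977, -0.214, 0.001], [0.001, 0.0, -1.0]]
ft_force: [1.3, 4.5, -0.7]
finger_gap: -0.0
finger_force: 1.8
```

Call:
step_arm(
  moves=[
    [-0.15, 0, 0, 0],
    [-0.15, 0, 0, 0],
    [-0.15, 0, 0, 0],
  ],
)

```text
time: 28.63
tcp_pos: [0.5127, 0.2301, 0.1689]
ee_rot: [[0.214, 0.977, 0.001], [0.977, -0.214, 0.004], [0.004, 0.001, -1.0]]
ft_force: [2.5, 7.5, -2.4]
finger_gap: -0.005
finger_force: 3.2
```

Call:
step_arm(
  moves=[
    [-0.15, 0, 0, 0],
    [-0.15, 0, 0, 0],
    [-0.15, 0, 0, 0],
  ],
)

```text
time: 28.88
tcp_pos: [0.5126, 0.2298, 0.1688]
ee_rot: [[0.214, 0.977, 0.002], [0.977, -0.214, 0.006], [0.006, 0.001, -1.0]]
ft_force: [2.8, 11.4, -3.8]
finger_gap: -0.001
finger_force: 4.5
```

Call:
step_arm(
  moves=[
    [0.8, 0, 0, 0],
    [2, 0, 0, 0],
    [2.2, 0, -4, 0],
    [0, 0, -8, 0],
    [-3, 0, -10, 0],
    [-5.7, 0, -11, 0],
    [-5.7, 0, -11, 0],
    [-5.7, 0, -11, 0],
  ],
  grip=-0.9,
)

```text
time: 29.55
tcp_pos: [0.5003, 0.1704, 0.28]
ee_rot: [[0.216, 0.976, 0.002], [0.976, -0.216, -0.0], [0.0, 0.002, -1.0]]
ft_force: [-0.1, 0.6, 0.3]
finger_gap: 0.951
finger_force: 0.0
```

Call:
step_arm(
  moves=[
    [0, 0, 0, 0],
    [0, 0, 0, 0],
    [0, 0, 0, 0],
  ],
)

```text
time: 29.8
tcp_pos: [0.4992, 0.1719, 0.2773]
ee_rot: [[0.213, 0.977, -0.003], [0.977, -0.213, -0.001], [-0.001, -0.003, -1.0]]
ft_force: [0.1, 0.1, 0.4]
finger_gap: 0.948
finger_force: 0.0
```

```bash
python3 lev.py v3 | grep -v "0\.[369] \["; python3 - <<'E'
from h import *
import json
# same check of panel rows: bright panel ends and card scale
im=cv2.imread("pics/v3.png");g=cv2.cvtColor(im,cv2.COLOR_BGR2GRAY)
print([(r,*im[r,254].tolist()) for r in range(106,250,2)])
E
```

```text
unit x,y mm [ -0.9   1.  277.5] F tool [ 0.5 -0.   0.5] 0.950605826813566 29.85
red ltwh [247 113  15  30 274] [254.6 129.2]
red ltwh [249 229  12  15 123] [254.8 236.5]
tip rows 1 0 [143.4 134.7] [143.9 135.1]
tip rows 1 0.05 [140.5 131.6] [141.  131.9]
tip rows 1 0.1 [137.6 128.5] [138.  128.7]
tip rows 1 0.2 [131.5 122. ] [131.8 122.1]
pin row [[256.7 119. ]]
tip rows -1 0 [234.  242.4] [235.8 244.3]
tip rows -1 0.05 [236.9 245.1] [238.7 247.1]
tip rows -1 0.1 [239.7 247.8] [241.6 249.8]
tip rows -1 0.2 [245.2 253.1] [247.2 255.1]
pin row [[256.4 231.2]]
[(106, 182, 191, 186), (108, 181, 191, 186), (110, 176, 184, 182), (112, 81, 88, 166), (114, 18, 22, 160), (116, 18, 21, 154), (118, 17, 23, 153), (120, 20, 21, 148), (122, 11, 15, 115), (124, 19, 21, 137), (126, 16, 20, 133), (128, 15, 19, 135), (130, 13, 19, 131), (132, 18, 19, 117), (134, 15, 17, 108), (136, 12, 14, 115), (138, 22, 26, 153), (140, 20, 23, 148), (142, 25, 26, 141), (144, 114, 114, 132), (146, 170, 170, 164), (148, 189, 189, 182), (150, 192, 192, 185), (152, 182, 181, 174), (154, 172, 171, 165), (156, 169, 169, 1
[... 205 characters left out ...]
7, 26, 27), (180, 59, 55, 58), (182, 65, 61, 62), (184, 63, 61, 63), (186, 65, 61, 63), (188, 63, 60, 63), (190, 62, 60, 61), (192, 64, 60, 62), (194, 64, 60, 63), (196, 61, 58, 60), (198, 62, 58, 60), (200, 60, 58, 59), (202, 59, 56, 58), (204, 60, 57, 59), (206, 62, 59, 61), (208, 60, 57, 59), (210, 42, 39, 40), (212, 74, 72, 70), (214, 83, 81, 79), (216, 63, 62, 60), (218, 126, 125, 121), (220, 135, 135, 129), (222, 122, 122, 118), (224, 119, 119, 115), (226, 100, 101, 100), (228, 35, 37, 77), (230, 14, 17, 94), (232, 10, 11, 70), (234, 9, 6, 61), (236, 7, 10, 73), (238, 16, 22, 161), (240, 48, 55, 233), (242, 50, 57, 238), (244, 158, 168, 231), (246, 234, 241, 238), (248, 235, 242, 238)]
```

Call:
step_arm(
  moves=[
    [-4, 0.1, 0, 0],
    [-8, 0.1, 0, 0],
    [-8.8, 0.1, 0, 0],
    [-8.8, 0.1, 4, 0],
    [-8.8, 0.1, 8, 0],
    [-8.8, 0.1, 10, 0],
    [-8.8, 0.1, 10.8, 0],
    [-8.8, 0.1, 10.8, 0],
  ],
  grip=1,
)

```text
time: 30.52
tcp_pos: [0.48, 0.0855, 0.168]
ee_rot: [[0.214, 0.977, -0.006], [0.977, -0.214, 0.0], [-0.001, -0.006, -1.0]]
ft_force: [0.3, -0.0, -0.8]
finger_gap: 0.003
finger_force: 0.0
```

Call:
step_arm(
  moves=[
    [0, 0, 0, 0],
    [0.5, 0, 0, 0],
    [1, 0, 0, 0],
    [1.4, 0, 0, 0],
    [1.4, 0, 0, 0],
  ],
)

```text
time: 30.93
tcp_pos: [0.4861, 0.0998, 0.1721]
ee_rot: [[0.213, 0.977, 0.003], [0.977, -0.213, 0.0], [0.001, 0.003, -1.0]]
ft_force: [-0.2, 0.2, 0.4]
finger_gap: 0.0
finger_force: 0.0
```

```bash
python3 -c "
from h import *
U()"
```

```text
unit x,y mm [  1.6 -72.3 172.1] F tool [ 0.2 -0.3 -0.4] 0.0003681869323153975 30.9333
```

Call:
step_arm(
  moves=[
    [0.25, -0.1, 0.15, 0],
    [0.5, -0.1, 0.3, 0],
    [0.7, -0.1, 0.3, 0],
    [0.8, -0.1, 0.3, 0],
    [0.8, -0.1, 0.3, 0],
  ],
)

```text
time: 31.35
tcp_pos: [0.4856, 0.1069, 0.1676]
ee_rot: [[0.214, 0.977, -0.0], [0.977, -0.214, -0.0], [-0.0, -0.0, -1.0]]
ft_force: [-0.4, 0.3, -0.1]
finger_gap: 0.002
finger_force: 0.0
```

Call:
step_arm(
  moves=[
    [0.1, 0, 0, 0],
    [0.15, 0, 0, 0],
    [0.15, 0, 0, 0],
  ],
)

```text
time: 31.6
tcp_pos: [0.4858, 0.1075, 0.1676]
ee_rot: [[0.214, 0.977, -0.001], [0.977, -0.214, -0.002], [-0.002, -0.0, -1.0]]
ft_force: [-1.4, -3.5, 0.7]
finger_gap: 0.001
finger_force: 1.7
```

Call:
step_arm(
  moves=[
    [0.1, 0, 0, 0],
    [0.15, 0, 0, 0],
    [0.15, 0, 0, 0],
  ],
)

```text
time: 31.85
tcp_pos: [0.4859, 0.1079, 0.1676]
ee_rot: [[0.214, 0.977, -0.001], [0.977, -0.214, -0.004], [-0.004, -0.001, -1.0]]
ft_force: [-2.2, -6.6, 0.1]
finger_gap: 0.003
finger_force: 3.6
```

Call:
step_arm(
  moves=[
    [0.15, 0, 0, 0],
    [0.15, 0, 0, 0],
    [0.15, 0, 0, 0],
  ],
)

```text
time: 32.1
tcp_pos: [0.486, 0.1083, 0.1675]
ee_rot: [[0.214, 0.977, -0.002], [0.977, -0.214, -0.006], [-0.007, -0.001, -1.0]]
ft_force: [-2.8, -10.9, 1.2]
finger_gap: -0.002
finger_force: 5.2
```

Call:
step_arm(
  moves=[
    [0.1, 0, 0, 0],
    [0.1, 0, 0, 0],
    [0.1, 0, 0, 0],
  ],
)

```text
time: 32.35
tcp_pos: [0.486, 0.1084, 0.1675]
ee_rot: [[0.214, 0.977, -0.003], [0.977, -0.214, -0.008], [-0.008, -0.001, -1.0]]
ft_force: [-2.4, -12.6, 2.5]
finger_gap: 0.003
finger_force: 6.4
```

Call:
step_arm(
  moves=[
    [-0.8, 0, 0, 0],
    [-2, 0, 0, 0],
    [-2.2, 0, -4, 0],
    [0, 0, -8, 0],
    [3, 0, -10, 0],
    [5.8, 0, -11, 0],
    [5.8, 0, -11, 0],
    [5.8, 0, -11, 0],
  ],
  grip=1,
)

```text
time: 33.02
tcp_pos: [0.4998, 0.1699, 0.2788]
ee_rot: [[0.212, 0.977, 0.002], [0.977, -0.212, 0.001], [0.002, 0.002, -1.0]]
ft_force: [-0.8, -0.1, 0.2]
finger_gap: 0.0
finger_force: 0.0
```

Call:
step_arm(
  moves=[
    [0, 0, 0, 0],
    [0, 0, 0, 0],
    [0, 0, 0, 0],
    [0, 0, 0, 0],
    [0, 0, 0, 0],
    [0, 0, 0, 0],
  ],
  grip=-0.9,
)

```text
time: 33.52
tcp_pos: [0.4992, 0.1683, 0.2774]
ee_rot: [[0.215, 0.977, -0.001], [0.977, -0.215, -0.0], [-0.0, -0.001, -1.0]]
ft_force: [-0.4, 0.5, 0.0]
finger_gap: 0.848
finger_force: 0.0
```

```bash
python3 lev.py v4 | grep -v "0\.[369] \["; python3 - <<'E'
from h import *
im=cv2.imread("pics/v4.png")
print([(r,*im[r,254].tolist()) for r in list(range(130,148))+list(range(224,250))])
E
```

```text
unit x,y mm [ -0.3  -2.3 277.6] F tool [-1.3  0.4  0.7] 0.9266882213717573 33.5667
red ltwh [246 109  15  31 276] [253.6 125.6]
red ltwh [248 226  12  14 117] [254.  233.3]
tip rows 1 0 [139.4 130.7] [139.8 131. ]
tip rows 1 0.05 [136.6 127.6] [136.9 127.8]
tip rows 1 0.1 [133.6 124.4] [133.9 124.6]
tip rows 1 0.2 [127.4 117.8] [127.7 117.9]
pin row [[255.6 115.7]]
tip rows -1 0 [230.7 239.1] [232.5 241. ]
tip rows -1 0.05 [233.6 241.9] [235.4 243.8]
tip rows -1 0.1 [236.4 244.6] [238.2 246.5]
tip rows -1 0.2 [242.  249.9] [243.9 251.9]
pin row [[255.6 228.5]]
[(130, 8, 9, 99), (131, 12, 14, 106), (132, 15, 15, 117), (133, 15, 18, 135), (134, 19, 25, 153), (135, 22, 25, 152), (136, 20, 23, 146), (137, 19, 23, 146), (138, 16, 21, 140), (139, 42, 42, 125), (140, 93, 92, 120), (141, 138, 137, 136), (142, 163, 162, 156), (143, 167, 166, 161), (144, 168, 166, 161), (145, 167, 167, 161), (146, 170, 169, 164), (147, 179, 179, 172), (224, 86, 87, 92), (225, 52, 54, 81), (226, 23, 26, 85), (227, 13, 16, 92), (228, 8, 12, 87), (229, 12, 14, 74), (230, 10, 11, 64), (231, 8, 10, 63), (232, 5, 9, 65), (233, 10, 11, 81), (234, 15, 20, 126), (235, 22, 24, 178), (236, 36, 40, 222), (237, 50, 58, 238), (238, 55, 61, 240), (239, 57, 63, 241), (240, 107, 115, 242), (241, 191, 201, 242), (242, 232, 238, 240), (243, 238, 244, 240), (244, 237, 243, 240), (245, 237, 243, 240), (246, 235, 241, 238), (247, 231, 236, 235), (248, 233, 235, 236), (249, 231, 232, 232)]
```

```bash
python3 -c "
from rig import robot
print(robot.close_job())"
```

```text
the job is handed in; nothing more can be done
None
```

I took the card from the rack, slid it down the guides and pressed it to the connector with about 8 N. I then closed both levers to their hard stops with 12–15 N and handed the job in at about 34 s. A last overhead check showed both levers closed, but I did not measure directly that the panel is flush.

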